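# Mirror check of the seal paint on a spare valve

## Robot

A 7-joint arm with a two-finger parallel gripper is mounted at the origin on a cart in front of the work surface, level with it; the furniture and walls round the work are solid. World frame = base frame: x ahead of the robot, y to its left, z up, the work surface at z = 0. Lengths are in m, angles in degrees, forces in N, time in s.
With the tool pointing down it reaches from about 0.425 to 1.025 m from the base axis. Payload 9.4 kg.
Tool frame: the origin (TCP) lies midway between the tips of the shut fingers; the grasp point (between the pads) lies 19 mm behind it (ctrl.tcp_to_grasp is the distance from the TCP to the grasp point, in m); z points along the fingers, y is the direction in which the jaws open and shut (so a half turn about z gives the same grasp; the last joint's range is limited). The gripper opens to 85 mm and grips with 20 to 120 N. Pads are 22 mm wide; open, the fingers measure 114 mm over their backs; the gripper's body (76 mm by 85 mm) begins 54 mm behind the grasp point. The pads swing forward as they close: fully open they stand 13 mm farther back than shut.
Start: joints at [71.637, 34.337, -0.143, 91.639, 0.103, 54.024, -4.572], TCP at [0.175, -0.704, 0.231] pointing down, gripper open.
Joint ranges: [-147.43, 147.43], [-19.82, 112.94], [-74.19, 73.91], [6.32, 146.72], [-59.91, 239.91], [6.04, 106.73], [-150.56, 150.56]. Speed limits (degrees/s): [127.2, 127.2, 172.46, 172.46, 180, 180, 180].

## Interface

Orientations are given as [roll, pitch, yaw] about the fixed x, y, z axes, in that order (R = Rz(yaw) Ry(pitch) Rx(roll)).
In Python, from plant import ctrl, eyes gives the robot as it stands.
- The arm moves only by the tool drive_tool, never from a script. Its argument "rows" is a list of rows, each a list of 3 entries, a list of its own where there are three numbers: the opening, from -1 (shut) to 1 (fully open), so that 0 is half open, then the shift along the tool's x, y, z in m, then the turn, a rotation vector about the tool's x, y, z in rad. A call has exactly 8 rows; each row shifts and turns the pose as measured when the row begins, along the tool's axes as they then stand; what a row does not reach is not made up. A row lasts 1/8 s, in which the tool goes at most 62.5 mm and 10.7 degrees, less where a joint would pass 70% of its speed; a pose out of reach is approached as far as the arm can. A call is refused whole if a number of a shift passes 0.0625 or a number of a turn 0.188, either way. A call with a gripper value outside its range is refused whole. The fingers move at their own pace and stop on an object; "grip_force" is the grip in N (left out, the last holds). Time passes only in rows, so rows that do not move let the fingers close, or fill a call up. It gives the time, the measured TCP pose, the force and the opening at its end, in the units of the state.
- ctrl.observe(): the state, without advancing time (a new reading comes with each control period).
- eyes.read_camera(name): name is "scene" or "top" or "wrist"; returns a dict with "color" (480x640x3 uint8, red, green, blue), "z_map" (480x640 float32, m along the optical axis (not along the pixel's ray), 0 where there is no reading), "vertical_fov" (degrees; the focal length in pixels is half the picture's height over the tangent of half this angle, whatever the lens; pixels are square), "cx", "cy" (the principal point, pixels), "D" ([k1, k2, p1, p2, k3] as OpenCV has them; the pictures are not rectified), "R" (3x3) and "t" (3): a world point X has camera coordinates R X + t; the wrist camera has in their place "tool_from_camera" (4x4, takes a point from camera to tool coordinates, whose origin is the TCP and whose axes are the flange's). Camera axes: x right, y down, z forward; pixel columns grow to the right and rows downward; lengths in m; the calibration is good to about 2 mm. A picture is of the moment at which its call begins: read the wrist's pose just before it.
- ctrl.sign_off(): hands the job in, once; it reports no verdict.
The state is a dict: "time": time; "q": joint angles; "joint_velocities": joint speeds; "joint_torque": joint torques, N m; "tcp_pos": TCP position; "ee_rot": TCP orientation; "ft_force": force on the tool from outside, world axes, zero at the start; "ft_torque": the same for the moment, N m; "width": finger opening in m.
Only numpy, scipy, OpenCV 4.12 (cv2) and the standard library are available. Lean on these libraries where they do the work, as an engineer would, in place of code of your own. Each camera call takes 0.05 s, during which the arm holds its last target.

## Task

Record the seal paint on the spare ball valve: lay the valve upright in the two saddles of the inspection rig, with its orange paint mark toward the mirror, let go of it and swing the clamp fully down onto it. Then turn the sprung mirror by its red grip, without touching the glass, until the camera on its stand sees the orange mark in the middle of the mirror, and finish while still holding the grip at that angle. Leave the other things on the worktop where they are.

Things in the scene. Friction and masses are not known exactly. Their poses are not given: they have to be found in the camera images.
- valve: Loose brass ball valve, 260 g. Origin under its middle line; z up, y along the pipe axis. Brass middle 28 mm wide, y 0 to 36, z 0 to 27 (grip here from above, y 18, z 20); end nuts 32 wide, 28 high at y -13 to 0 and y 35 to 48. Fixed red lever 12 wide over it, z 38 to 49, y -58 to 26. Starts upright, right of the rig, its lever pointing away from the robot (yaw pi/2 +- 0.6).
- mark (a point): Centre of the orange seal-paint mark, 7 x 12 mm, on the +x side of the valve's +y end nut (the nut that the lever does not cover), at x +16, y +39.5, z +14 mm of the valve. The mark looks along the valve's +x.
- rig: Fixed inspection rig: aluminium base plate 222 (x) x 124 (y) mm, 12 mm high. Origin: centre of the plate's underside, on the worktop; its x axis points to the robot's left, its y axis toward the robot (yaw pi/2 +- 0.15). Along its x, from right to left, stand the clamp, the two saddles for the valve and the mirror spindle.
- nest (a point): Where the origin of the seated valve belongs, 50 mm above the worktop; axes as the rig and the seated valve. The floor of two black saddles, one under each end nut; 36 mm between them is open down to the plate. Cheeks leave 2.3 mm on either side of the nuts, widening at the top, 9 mm above the floor; end stops leave about 2.4 mm at either end.
- nest_mark (a point): Where the paint mark of a seated valve lies, 64 mm above the worktop; fixed on the rig, axes as the rig.
- clamp (a joint): Hinge of the swing-over clamp, rad: 0 = down, its rubber pad on the +y end nut of a seated valve; grows as it is opened; starts thrown back past upright, 1.85 to 2.2. Stiff hinge (0.14 N m friction): it stays where it is put.
- clamp_hinge (a point): Hinge axis of the clamp, 91 mm above the worktop, along the rig's y. When down, the 12 mm wide steel bar points along the rig's +x (to the left) over the nut; when open it leans away to the right.
- clamp_grip (a point): Centre of the black round grip, 22 mm in diameter and 26 mm long (along the rig's y), across the free end of the clamp bar, 95 mm from the hinge axis. Moves in a vertical arc about the hinge; can be pinched from above with the fingers on its two flat ends.
- mirror (a joint): Spindle of the mirror, rad, about the vertical, growing anticlockwise seen from above; 0 to 1.45. At value q the glass looks (outward normal) along the direction 3.229 + q rad anticlockwise from the rig's x axis. A return spring (0.05 N m per rad, 0.015 N m at 0) holds it at 0 and swings it back there when let go.
- mirror_centre (a point): Centre of the mirror's glass, on the vertical spindle axis, 64 mm above the worktop, the same height as the seated mark and the lens. x = outward normal of the glass, z up. Glass 46 mm wide, 44 mm high in a black frame 50 x 48 mm. The fingers must not touch the glass (mirror_c0).
- mirror_grip (a point): Red grip bar (mirror_c1) on top of the mirror, 12 mm thick (its x), 40 mm long (its y, parallel to the glass), 22 mm high; origin at its centre, on the spindle axis, 112 mm above the worktop; turns with the mirror. Its underside is 13 mm above the mirror's frame.
- lens (a point): Front of the lens of the blue camera, 64 mm above the worktop, 155 mm from the spindle and always aimed at it, behind the rig's left end as the robot sees it, at another bearing each time. The mark shows in the middle of the mirror when the normal of the glass halves the angle between the directions from the mirror centre to the lens and to the mark.
- camera: The same camera; fixed. Its origin lies on the worktop under the mirror spindle and its x axis points from the spindle to the lens.
- strainer: Bystander: steel tea strainer cup, 82 mm across, 61 mm high. Origin at the underside.
- black_cap: Bystander: black bottle cap, 57 mm across, 24 mm high. Origin at the underside.
- tape_roll: Bystander: white roll of tape lying flat, 52 mm across, 15 mm high. Origin at the underside.
- spoon: Bystander: steel teaspoon, 132 mm long, lying flat. Origin at the middle of its underside.
There are look-alikes about, which are no part of the job. Leave any pink look-alike of the valve alone.

How it is judged (in metres and radians):
On the way, in this order (a step that is already met when the one before it is completed fails the run):
1. the valve lies seated and upright in the saddles, its mark toward the mirror, let go by the fingers (distance between mark and nest_mark below 0.006 m and angle between the y axis of valve and the y axis of nest, either way round below 0.08 rad and angle between valve's own z axis and vertical below 0.08 rad and contact force between the fingers and valve below 0.2 N), for 0.2 s.
2. the clamp is swung down onto the seated valve (distance between mark and nest_mark below 0.006 m and angle between the y axis of valve and the y axis of nest, either way round below 0.08 rad and angle between valve's own z axis and vertical below 0.08 rad and value of joint clamp between -0.06 and 0.06 rad), for 0.2 s.
3. the mirror is turned by its grip until the camera sees the mark in it (all of step 2 and ((value of joint mirror between 0.6756 and 0.8156 rad and x of lens in the frame of rig below 0.0578 m) or (value of joint mirror between 0.7105 and 0.8505 rad and x of lens in the frame of rig between 0.0578 and 0.06859 m) or (value of joint mirror between 0.7454 and 0.8854 rad and x of lens in the frame of rig between 0.06859 and 0.07941 m) or (value of joint mirror between 0.7803 and 0.9203 rad and x of lens in the frame of rig between 0.07941 and 0.0902 m) or (value of joint mirror between 0.8152 and 0.9552 rad and x of lens in the frame of rig between 0.0902 and 0.10092 m) or (value of joint mirror between 0.8501 and 0.9901 rad and x of lens in the frame of rig between 0.10092 and 0.1115 m) or (value of joint mirror between 0.885 and 1.025 rad and x of lens in the frame of rig between 0.1115 and 0.1219 m) or (value of joint mirror between 0.9199 and 1.0599 rad and x of lens in the frame of rig between 0.1219 and 0.13206 m) or (value of joint mirror between 0.9548 and 1.0948 rad and x of lens in the frame of rig between 0.13206 and 0.14195 m) or (value of joint mirror between 0.9897 and 1.1297 rad and x of lens in the frame of rig above 0.14195 m)) and velocity of joint mirror between -0.08 and 0.08 rad/s and contact force between the fingers and mirror_c1 above 1 N), for 0.2 s.
At the end, for the whole second after the job is handed in: Valve seated upright (mark within 6 mm of its place, axes within 4.5 degrees), clamp within 0.06 rad of 0, fingers on the mirror's red grip (over 1 N), mirror still (under 0.08 rad/s) and within 0.048 rad of the angle that shows the mark to the camera (the rule lists it by the camera's bearing) (all of step 3); the arm keeps its last pose, push and grip.
It fails at once if the fingers touch the mirror's glass (contact force between the fingers and mirror_c0 above 0.5 N).
It fails at once if the steel tea strainer is displaced (distance of strainer from where it was at the start of the episode above 0.03 m).
It fails at once if the black bottle cap is displaced (distance of black_cap from where it was at the start of the episode above 0.03 m).
It fails at once if the roll of tape is displaced (distance of tape_roll from where it was at the start of the episode above 0.03 m).
It fails at once if the teaspoon is displaced (distance of spoon from where it was at the start of the episode above 0.03 m).
It also fails if it takes over 69 s, if anything falls off the work surface, if the arm or the gripper's body presses on something with over 40 N, if the wrist force passes 120 N, or if a joint passes its speed limit or range.

## Working session

There is one attempt and no reset: what is moved stays moved. The work goes in short steps, Python scripts to look and compute and a tool call to move; the robot and the scene stay as the last step left them, time stands still between calls to the robot, and variables do not carry over. Pictures are saved under pics/ and viewed, and the job is handed in when it is done.

Besides the shell and the picture viewer there is one more tool, called as name([rows], argument=value, ...), one row to a line, values as JSON. drive_tool: Moves the arm, as the interface text tells. Its arguments: {"type":"object","properties":{"rows":{"type":"array","items":{"type":"array"}},"grip_force":{"type":"number"}},"required":["rows"]}

```bash
ls; mkdir -p pics
cat > h.py <<'E'
import numpy as np, cv2
from plant import ctrl, eyes
def shot(name, fn):
    s=ctrl.observe(); c=eyes.read_camera(name)
    np.savez('pics/'+fn+'.npz', **{k:np.array(v) for k,v in c.items()}, tcp=np.array(s['tcp_pos']), rpy=np.array(s['ee_rot']))
    cv2.imwrite('pics/'+fn+'.png', c['color'][:,:,::-1]); return c
E
python3 - <<'E'
from h import *
print(ctrl.observe(), ctrl.tcp_to_grasp)
for n in ['scene','top','wrist']:
    c=shot(n,n+'0'); print(n,{k:v for k,v in c.items() if k not in('color','z_map')})
E
```

```text
pics
{'time': 0.0, 'q': array([71.63739416, 34.3861778 , -0.14509488, 91.68230879,  0.10240521,
       54.02250352, -4.57128515]), 'joint_velocities': array([-0.06950873, -0.01221318, -0.07817106, -0.03691953,  0.0361414 ,
        0.05053414, -0.02655667]), 'joint_torque': array([ 2.32902776e-04, -7.76443863e+01,  1.56585060e+00, -2.58007210e+01,
        1.24771937e-02,  8.95355508e-03,  1.28348029e-05]), 'tcp_pos': array([ 0.17486454, -0.70310093,  0.23038757]), 'ee_rot': array([-1.79909493e+02,  8.06977361e-03,  1.39713571e+01]), 'ft_force': array([-0.06344611,  0.05336651,  0.25644625]), 'ft_torque': array([ 0.04608383, -0.02861296, -0.02083113]), 'width': 0.0856544157341755} 0.0187
scene {'vertical_fov': 53.15984254090657, 'cx': 324.3368336349924, 'cy': 240.3901721438959, 'D': array([-0.11300172,  0.        ,  0.        ,  0.        ,  0.        ]), 'R': array([[-5.97413022e-01, -8.01933663e-01, -2.84893770e-04],
       [-4.22979092e-01,  3.15406672e-01, -8.49474731e-01],
       [ 6.81312240e-01, -5.07366762e-01, -5.27629226e-01]]), 't': array([0.29807906, 0.32154586, 0.89800245]
[... 248 characters left out ...]
9.87983372e-01,  1.94285283e-02, -1.53334239e-01],
       [ 1.53376523e-01,  6.96505969e-04, -9.88167575e-01]]), 't': array([-0.02160204,  0.55481148,  1.64601863])}
wrist {'vertical_fov': 65.06904749419289, 'cx': 320.67727696819657, 'cy': 242.27331215963815, 'D': array([-0.04151884,  0.        ,  0.        ,  0.        ,  0.        ]), 'tool_from_camera': array([[-3.28555925e-04, -9.64576675e-01, -2.63802445e-01,
         6.62955204e-02],
       [ 9.99999443e-01, -5.81442103e-04,  8.80544336e-04,
         3.99645179e-05],
       [-1.00273838e-03, -2.63802009e-01,  9.64576329e-01,
        -1.42761608e-01],
       [ 0.00000000e+00,  0.00000000e+00,  0.00000000e+00,
         1.00000000e+00]])}
```

View pics/scene0.png

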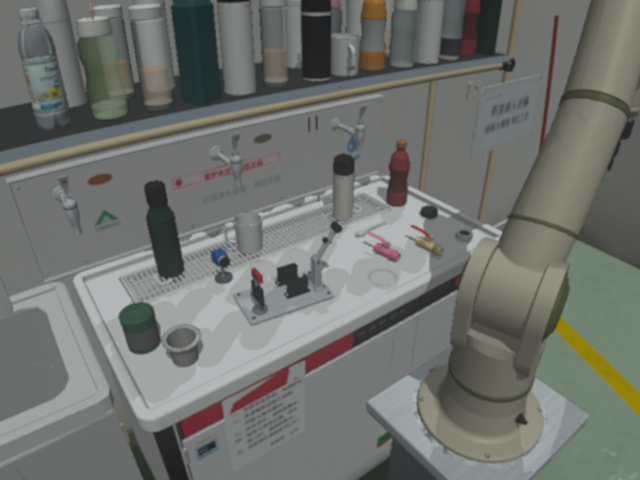

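View pics/top0.png

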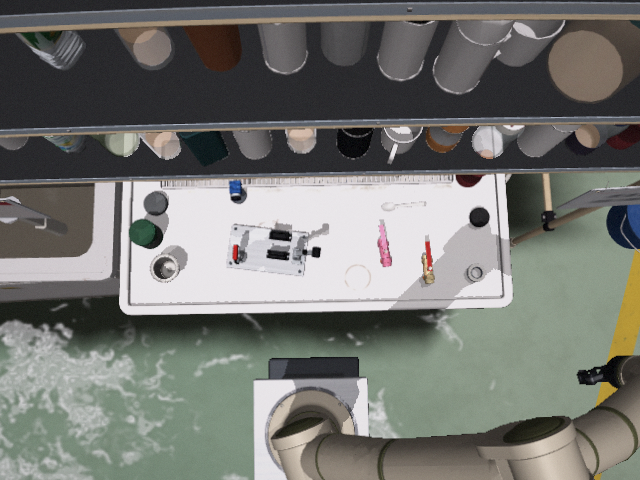

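Run:
```python
from h import *
a=cv2.imread('pics/top0.png')
cv2.imwrite('pics/ct1.png',cv2.resize(a[170:300,215:345],None,fx=6,fy=6,interpolation=cv2.INTER_CUBIC)[:600])
cv2.imwrite('pics/ct2.png',cv2.resize(a[190:300,370:490],None,fx=5,fy=5,interpolation=cv2.INTER_CUBIC))
a=cv2.imread('pics/scene0.png')
cv2.imwrite('pics/cs1.png',cv2.resize(a[205:325,200:360],None,fx=5,fy=5,interpolation=cv2.INTER_CUBIC))
```

```text
(no output)
```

View pics/ct1.png

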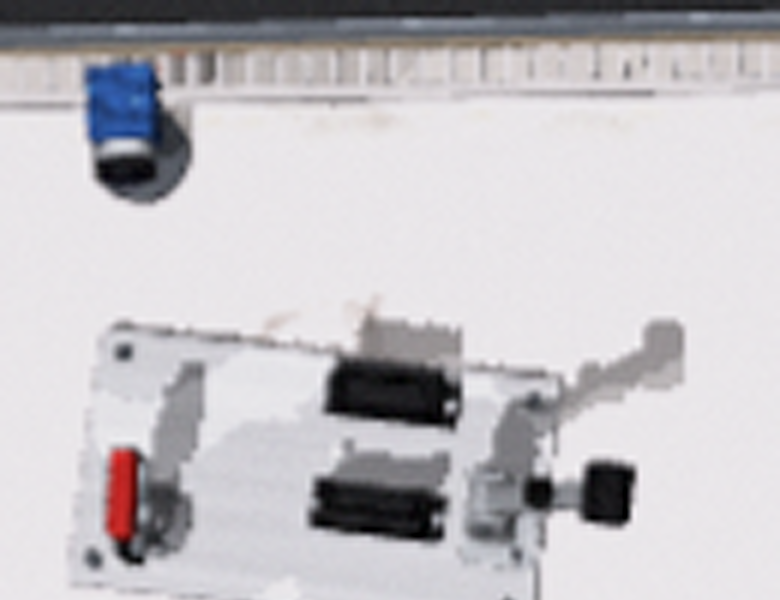

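View pics/ct2.png

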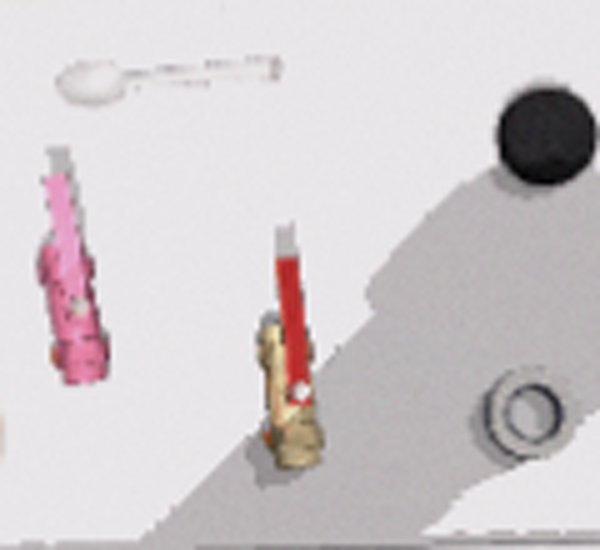

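View pics/cs1.png

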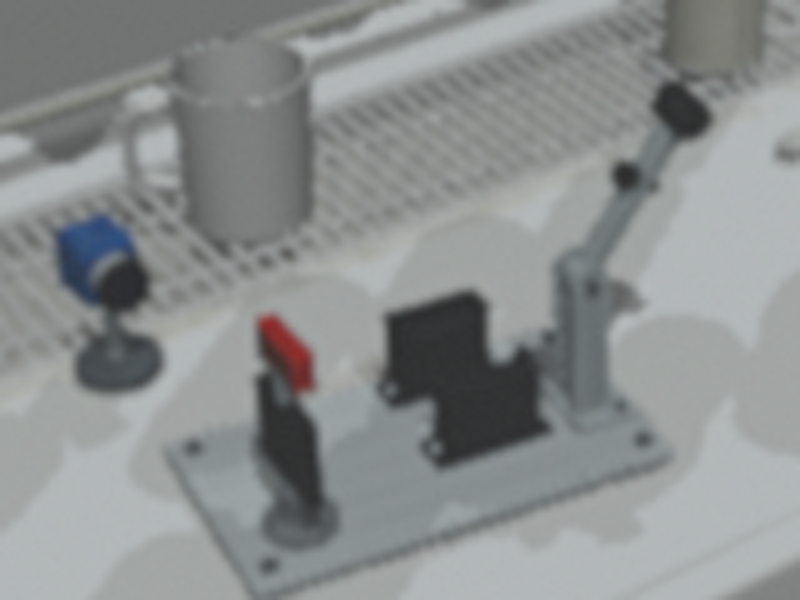

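```bash
cat >> h.py <<'E'
from scipy.spatial.transform import Rotation as Ro
def load(fn): return np.load('pics/'+fn+'.npz')
def cam(c):
    f=240/np.tan(np.radians(float(c['vertical_fov']))/2)
    K=np.array([[f,0,float(c['cx'])],[0,f,float(c['cy'])],[0,0,1]])
    if 'tool_from_camera' in c:
        T=np.array(c['tool_from_camera']); Rt=Ro.from_euler('xyz',c['rpy'],degrees=True).as_matrix()
        Rwc=Rt@T[:3,:3]; p=Rt@T[:3,3]+c['tcp']
        return K,c['D'],Rwc.T,-Rwc.T@p
    return K,c['D'],c['R'],c['t']
def pix2w(c,uv,z):
    K,D,R,t=cam(c); uv=np.array(uv,float).reshape(-1,1,2)
    n=cv2.undistortPoints(uv,K,D).reshape(-1,2); z=np.broadcast_to(z,len(n))
    o=-R.T@t; d=np.c_[n,np.ones(len(n))]@R
    return o+d*((z-o[2])/d[:,2])[:,None]
def w2pix(c,X):
    K,D,R,t=cam(c); return cv2.projectPoints(np.array(X,float).reshape(-1,3),cv2.Rodrigues(R)[0],t,K,D)[0].reshape(-1,2)
E
python3 - <<'E'
from h import *
np.set_printoptions(precision=4,suppress=True)
c=load('top0')
s=lambda l,ox,oy,f:[(ox+(u+.5)/f-.5,oy+(v+.5)/f-.5) for u,v in l]
P=pix2w(c,s([(110,325),(72,585),(560,378)],215,170,6),.012);print('rig',P,np.linalg.norm(P[0]-P[1]),np.linalg.norm(P[0]-P[2]))
y=P[1]-P[0];x=P[0]-P[2];print(np.degrees(np.arctan2(-y[0],y[1])),np.degrees([np.arctan2(x[1],x[0]),np.arctan2(y[1],y[0])]))
print('centre',(P[1]+P[2])/2)
L=pix2w(c,s([(288,258),(300,402)],370,190,5),.049);print('lever ends',L,np.linalg.norm(L[0]-L[1]),np.degrees(np.arctan2(*(L[1]-L[0])[1::-1])))
print('grip',pix2w(c,s([(122,493)],215,170,6),.123),'lens',pix2w(c,s([(127,165)],215,170,6),.064))
print('clampgrip',pix2w(c,s([(610,492)],215,170,6),.16))
print('others cap,tape,spoon,pink',pix2w(c,s([(547,135),(525,410),(90,83),(270,65),(85,365),(60,175)],370,190,5),[.024,.015,.005,.005,.028,.049]), pix2w(c,[(165,268)],.06))
E
```

```text
rig [[ 0.5903  0.2138  0.012 ]
 [ 0.4656  0.2316  0.012 ]
 [ 0.5604 -0.0014  0.012 ]] 0.12596133472877433 0.21731862760302212
81.88693693473012 [ 82.0804 171.8869]
centre [0.513  0.1151 0.012 ]
lever ends [[ 0.5236 -0.3355  0.049 ]
 [ 0.4427 -0.3385  0.049 ]] 0.08096969903172639 -177.88185113801825
grip [[0.4951 0.1921 0.123 ]] lens [[0.6571 0.1985 0.064 ]]
clampgrip [[ 0.4868 -0.0251  0.16  ]]
others cap,tape,spoon,pink [[ 0.5952 -0.4926  0.024 ]
 [ 0.4384 -0.473   0.015 ]
 [ 0.6342 -0.2333  0.005 ]
 [ 0.6429 -0.3384  0.005 ]
 [ 0.468  -0.2218  0.028 ]
 [ 0.5732 -0.2093  0.049 ]] [[0.4613 0.3957 0.06  ]]
```

```bash
cat >> h.py <<'E'
def plan(target,yaw,n,start=None):
    s=ctrl.observe(); p=np.array(s['tcp_pos']); r=Ro.from_euler('xyz',s['ee_rot'],degrees=True)
    if start is not None: p=np.array(start[0],float); r=Ro.from_euler('xyz',[180,0,start[1]],degrees=True)
    g=Ro.from_euler('xyz',[180,0,yaw],degrees=True); rv=(r.inv()*g).as_rotvec()
    d=np.array(target)-p
    print('yaw now',s['ee_rot'],'pos',np.round(p,4),'per row turn',np.round(rv/n,4))
    for i in range(n):
        ri=r*Ro.from_rotvec(rv*i/n); print(np.round(ri.inv().apply(d/n),4).tolist())
E
python3 - <<'E'
from h import *
plan([.449,-.338,.15],2,8)
E
```

```text
yaw now [-1.79929877e+02  8.38798933e-03  1.39688896e+01] pos [ 0.1749 -0.7032  0.2306] per row turn [-0.0002  0.      0.0261]
[0.0443, -0.036, 0.0101]
[0.0433, -0.0372, 0.0101]
[0.0423, -0.0383, 0.0101]
[0.0413, -0.0394, 0.0101]
[0.0403, -0.0404, 0.0101]
[0.0392, -0.0415, 0.0101]
[0.0381, -0.0425, 0.0101]
[0.037, -0.0435, 0.0101]
```

drive_tool([
  [1,[0.044,-0.036,0.01],[0,0,0.026]],
  [1,[0.043,-0.037,0.01],[0,0,0.026]],
  [1,[0.042,-0.038,0.01],[0,0,0.026]],
  [1,[0.041,-0.039,0.01],[0,0,0.026]],
  [1,[0.04,-0.04,0.01],[0,0,0.026]],
  [1,[0.039,-0.041,0.01],[0,0,0.026]],
  [1,[0.038,-0.042,0.01],[0,0,0.026]],
  [1,[0.037,-0.043,0.01],[0,0,0.026]],
], grip_force=40)

```text
time: 1.15
tcp_pos: [0.4531, -0.3365, 0.1468]
ee_rot: [179.9, 0.1, 1.1]
ft_force: [1.3, -0.6, -0.0]
width: 0.0853
```

Run:
```python
from h import *
print(ctrl.observe()['q'])
c=shot('wrist','w1'); s=ctrl.observe(); print(s['tcp_pos'],s['ee_rot'])
```

```text
[ 28.26152034  29.86067914   3.60470256 117.50239633  -3.13079524
  32.73197757 -54.86049262]
[ 0.45875498 -0.32804258  0.14535732] [-1.79795220e+02 -3.35589595e-02  1.61370812e+00]
```

View pics/w1.png

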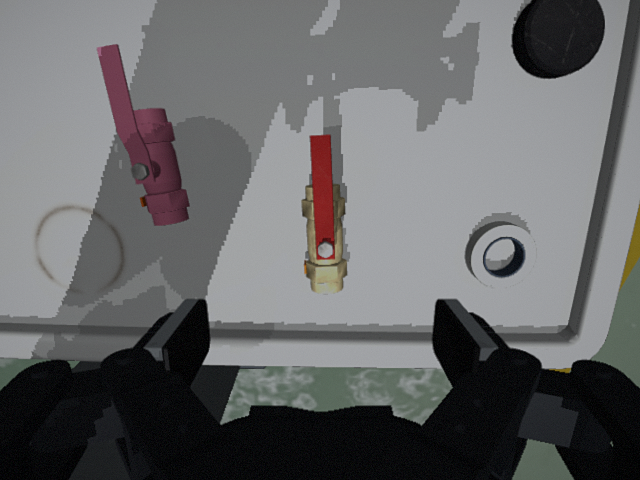

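Run:
```python
from h import *
for i in (2,3): shot('wrist','w%d'%i)
c=load('w3');print(c['tcp'],c['rpy'])
a=cv2.imread('pics/w3.png')
cv2.imwrite('pics/w3c.png',cv2.resize(a[120:320,250:410],None,fx=3,fy=3,interpolation=cv2.INTER_CUBIC))
```

```text
[ 0.45664718 -0.33103365  0.14584657] [-1.79863074e+02  3.52541014e-02  1.72843058e+00]
```

View pics/w3c.png

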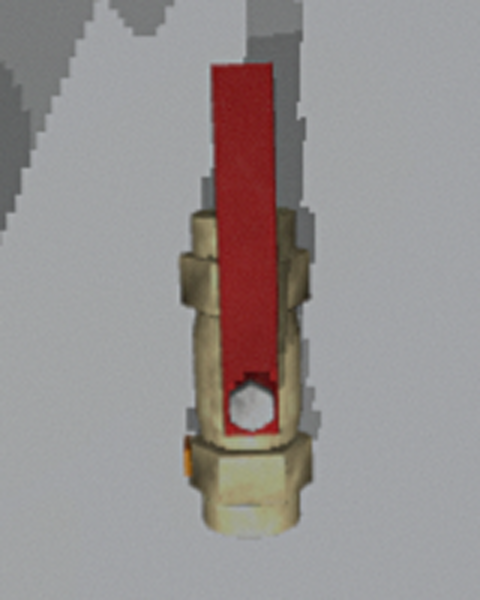

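```bash
cat > v.py <<'E'
from h import *
np.set_printoptions(precision=4,suppress=True)
s=lambda l,ox,oy,f:[(ox+(u+.5)/f-.5,oy+(v+.5)/f-.5) for u,v in l]
E
python3 - <<'E'
from v import *
c=load('w3')
P=pix2w(c,s([(212,66),(272,63),(222,433),(279,434)],250,120,3),.049)
a=(P[0]+P[1])/2;b=(P[2]+P[3])/2;d=(b-a)/np.linalg.norm(b-a)
print(P,np.linalg.norm(b-a),'yaw',np.degrees(np.arctan2(d[1],d[0]))%360-90)
o=(a+b)/2+.016*d; print('origin',o,'grasp',o+.018*d)
E
```

```text
[[ 0.5217 -0.329   0.049 ]
 [ 0.5227 -0.3413  0.049 ]
 [ 0.4424 -0.3336  0.049 ]
 [ 0.4425 -0.3463  0.049 ]] 0.07991761229229995 yaw 93.4509273404027
origin [ 0.4664 -0.3385  0.049 ] grasp [ 0.4484 -0.3396  0.049 ]
```

Run:
```python
from v import *
plan([.447,-.340,.055],3,3)
```

```text
yaw now [-179.9739    0.0869    1.5669] pos [ 0.4544 -0.3343  0.1464] per row turn [-0.0002  0.0005 -0.0083]
[-0.0025, 0.0018, 0.0305]
[-0.0025, 0.0018, 0.0305]
[-0.0025, 0.0018, 0.0305]
```

drive_tool([
  [1,[-0.0025,0.002,0.03],[0,0,-0.008]],
  [1,[-0.0025,0.002,0.03],[0,0,-0.008]],
  [1,[-0.0025,0.002,0.025],[0,0,-0.008]],
  [1,[0,0,0],[0,0,0]],
  [1,[0,0,0],[0,0,0]],
  [1,[0,0,0],[0,0,0]],
  [1,[0,0,0],[0,0,0]],
  [1,[0,0,0],[0,0,0]],
])

```text
time: 2.3
tcp_pos: [0.4455, -0.3473, 0.0635]
ee_rot: [179.7, -0.1, 2.7]
ft_force: [0.4, -0.1, 0.5]
width: 0.0852
```

Run:
```python
from v import *
plan([.447,-.340,.005],3,4)
for i in range(4):
  eyes.read_camera('wrist'); o=ctrl.observe(); print(o['time'],o['tcp_pos'],o['ee_rot'],o['joint_velocities'].max())
shot('wrist','w4')
```

```text
yaw now [179.6847  -0.1246   2.6769] pos [ 0.4455 -0.3473  0.0635] per row turn [ 0.0014 -0.0005 -0.0014]
[0.0004, -0.0019, 0.0146]
[0.0004, -0.0019, 0.0146]
[0.0005, -0.0018, 0.0146]
[0.0005, -0.0018, 0.0146]
2.35 [ 0.4455 -0.3473  0.0634] [179.681   -0.1273   2.6786] 0.28964329685357215
2.4 [ 0.4454 -0.3472  0.0633] [179.6914  -0.1123   2.6798] 0.276957425193425
2.45 [ 0.4453 -0.3471  0.0631] [179.7027  -0.0998   2.6781] 0.1578890799018859
2.5 [ 0.4453 -0.3471  0.063 ] [179.7107  -0.0853   2.6796] 0.15156168455715904
```

View pics/w4.png

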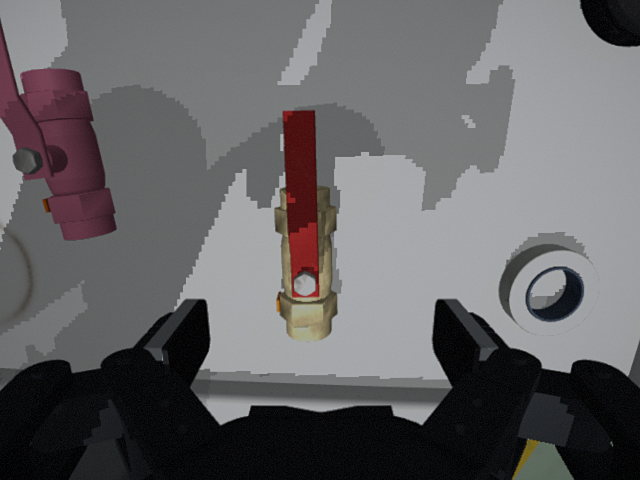

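Run:
```python
from v import *
c=load('w4'); print(c['tcp'],c['rpy'])
P=pix2w(c,[(283.5,111.5),(315,111.5),(288.5,297),(318,297)],.049)
a=(P[0]+P[1])/2;b=(P[2]+P[3])/2;d=(b-a)/np.linalg.norm(b-a)
print(P,np.linalg.norm(b-a),'yaw',np.degrees(np.arctan2(d[1],d[0]))%360-90)
print('grasp from far',a+.076*d,' from near',b-.008*d)
plan([.447,-.340,.005],3,4)
```

```text
[ 0.4453 -0.3471  0.063 ] [179.7107  -0.0853   2.6796]
[[ 0.5217 -0.3291  0.049 ]
 [ 0.5223 -0.3415  0.049 ]
 [ 0.4426 -0.333   0.049 ]
 [ 0.4432 -0.3463  0.049 ]] 0.0792603705707935 yaw 93.1324969544448
grasp from far [ 0.4461 -0.3395  0.049 ]  from near [ 0.4509 -0.3392  0.049 ]
yaw now [179.7151  -0.0796   2.678 ] pos [ 0.4452 -0.3471  0.0629] per row turn [ 0.0012 -0.0003 -0.0014]
[0.0005, -0.0018, 0.0145]
[0.0005, -0.0018, 0.0145]
[0.0005, -0.0018, 0.0145]
[0.0005, -0.0018, 0.0145]
```

drive_tool([
  [1,[0.001,-0.003,0.012],[0,0,-0.005]],
  [1,[0.001,-0.002,0.012],[0,0,0]],
  [1,[0,-0.002,0.012],[0,0,0]],
  [1,[0,0,0.012],[0,0,0]],
  [1,[0,0,0.008],[0,0,0]],
  [1,[0,0,0],[0,0,0]],
  [1,[0,0,0],[0,0,0]],
  [1,[0,0,0],[0,0,0]],
])

```text
time: 3.55
tcp_pos: [0.4467, -0.3394, 0.0018]
ee_rot: [179.8, 0.0, 3.0]
ft_force: [0.3, -0.2, 1.1]
width: 0.0857
```

drive_tool([
  [0,[0.0005,0,-0.003],[0,0,0]],
  [-1,[0,0,0],[0,0,0]],
  [-1,[0,0,0],[0,0,0]],
  [-1,[0,0,0],[0,0,0]],
  [-1,[0,0,0],[0,0,0]],
  [-1,[0,0,0],[0,0,0]],
  [-1,[0,0,0],[0,0,0]],
  [-1,[0,0,0],[0,0,0]],
], grip_force=60)

```text
time: 4.55
tcp_pos: [0.4477, -0.3397, 0.0064]
ee_rot: [179.7, -0.1, 3.0]
ft_force: [-0.4, -0.5, 2.4]
width: 0.0241
```

drive_tool([
  [-1,[0,0,-0.02],[0,0,0]],
  [-1,[0,0,-0.055],[0,0,0]],
  [-1,[0,0,-0.06],[0,0,0]],
  [-1,[0,-0.02,-0.055],[0,0,0.02]],
  [-1,[0,-0.04,-0.04],[0,0,0.025]],
  [-1,[0,-0.05,-0.01],[0,0,0.03]],
  [-1,[0,-0.05,0],[0,0,0.03]],
  [-1,[0,-0.05,0],[0,0,0.03]],
])

```text
time: 5.55
tcp_pos: [0.4472, -0.1259, 0.2507]
ee_rot: [179.9, 0.1, -5.4]
ft_force: [1.7, 0.6, -2.9]
width: 0.0236
```

Run:
```python
from v import *
plan([.43,.06,.25],-8,5)
shot('wrist','w5'); print(ctrl.observe()['width'])
```

```text
yaw now [179.8868   0.0728  -5.4207] pos [ 0.4472 -0.1259  0.2507] per row turn [0.0004 0.0002 0.009 ]
[-0.0069, -0.0367, 0.0001]
[-0.0073, -0.0366, 0.0001]
[-0.0076, -0.0366, 0.0001]
[-0.0079, -0.0365, 0.0001]
[-0.0083, -0.0364, 0.0001]
0.024036056633334604
```

View pics/w5.png

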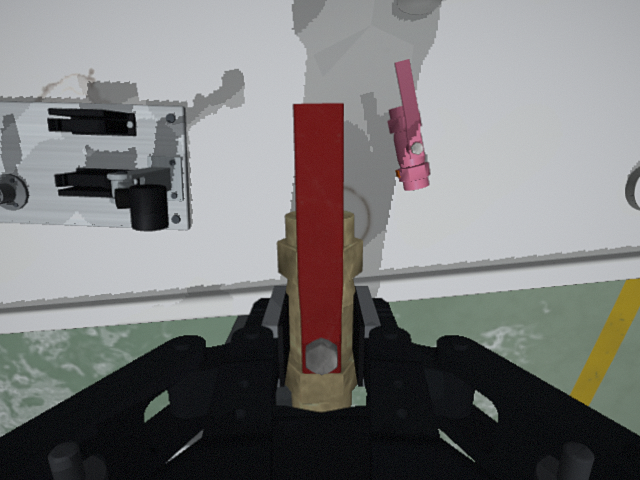

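drive_tool([
  [-1,[-0.005,-0.035,0],[0,0,0.01]],
  [-1,[-0.005,-0.035,0],[0,0,0.01]],
  [-1,[-0.003,-0.03,0],[0,0,0.01]],
  [-1,[0,-0.01,0],[0,0,0.005]],
  [-1,[0,0,0],[0,0,0]],
  [-1,[0,0,0],[0,0,0]],
  [-1,[0,0,0],[0,0,0]],
  [-1,[0,0,0],[0,0,0]],
])

```text
time: 6.6
tcp_pos: [0.4432, -0.0069, 0.249]
ee_rot: [180.0, 0.4, -7.1]
ft_force: [0.0, -0.6, -2.8]
width: 0.0236
```

Run:
```python
from v import *
shot('wrist','w6');shot('top','t6'); print(ctrl.observe()['tcp_pos'])
a=cv2.imread('pics/w6.png')
cv2.imwrite('pics/w6c.png',cv2.resize(a[60:260,0:260],None,fx=3,fy=3,interpolation=cv2.INTER_CUBIC))
```

```text
[ 0.4432 -0.0067  0.249 ]
```

View pics/w6.png

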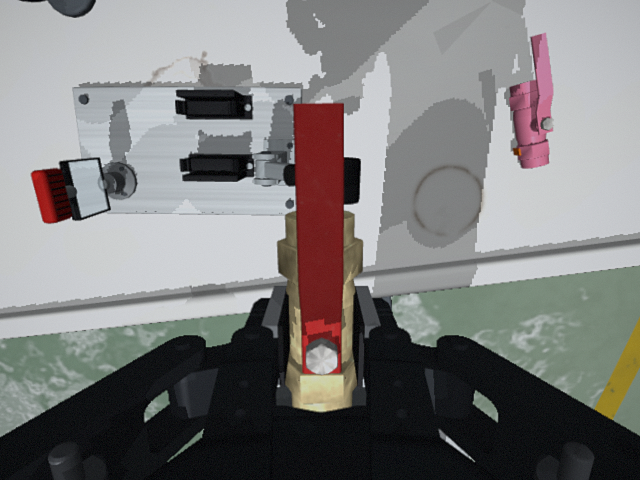

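View pics/w6c.png

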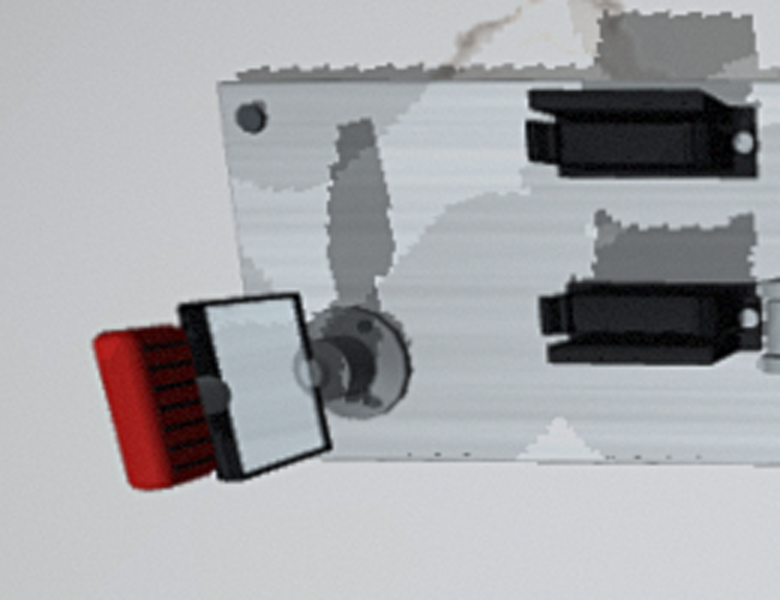

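```bash
cat >> v.py <<'E'
def cloud(c):
    K,D,R,t=cam(c); z=c['z_map'].astype(float); v,u=np.mgrid[0:480,0:640]
    n=cv2.undistortPoints(np.stack([u,v],-1).reshape(-1,1,2).astype(float),K,D).reshape(-1,2)
    X=np.c_[n,np.ones(len(n))]*z.reshape(-1,1)
    return ((X-t)@R).reshape(480,640,3)
E
python3 - <<'E'
from v import *
c=load('w6'); W=cloud(c); print(c['tcp'],c['rpy'])
P=pix2w(c,s([(218,82),(245,260),(330,459),(760,465),(700,85)],0,60,3),.012)
print(P)
d=P[3]-P[2]; print('bottom edge dir',np.degrees(np.arctan2(-d[1],-d[0])))
d=P[1]-P[0]; print('left edge',np.degrees(np.arctan2(d[1],d[0])))
d=P[4]-P[0]; print('top edge',np.degrees(np.arctan2(-d[1],-d[0])))
# plate heights
m=W[84+10:205,130:170].reshape(-1,3); print(np.median(m[:,2]))
H=W[80:190,170:300]
print(np.round(H[::4,::5,2]*1000).astype(int))
E
```

```text
[ 0.4432 -0.0069  0.249 ] [179.9679   0.3842  -7.1424]
[[0.5879 0.2145 0.012 ]
 [0.5326 0.2211 0.012 ]
 [0.4635 0.2103 0.012 ]
 [0.4423 0.0625 0.012 ]
 [0.5653 0.0607 0.012 ]]
bottom edge dir 81.8679072606114
left edge 173.19245935641683
top edge 81.64604133975915
0.01195294287969895
[[  0   1   0   1   0   1   1   0   1   0  -1   1 391   1   0   0   0  -1
    1   0   1   0   0   2   0   0]
 [  1   1   0  -1   0   0   0   0   0   2   1   0   1   1   1   0   1   0
    0   1   0   2   1   1   1   0]
 [ 11  12  11  11  11  14  12  12  12  12  11  13  12  11  11  11  13  13
   12  13  11  12  11  10  13  11]
 [ 11  12  57 391  58  56  57  56  57  56  58  57  57  54  10  11  13  12
   13  12  11  13  11  12  12  13]
 [ 12  12  58  56  57  55  56  56  57  57  58  58  56  55  34  17  17  11
   12  12  13  11  12  11  15  11]
 [ 11  12  12  52  49  23  23  23  23  26  26  26  27  57  29  17  16  12
   10  12  11  11  12  15  16  12]
 [ 13  56  58  52  50  49  51  50  51  50  50  50  55  57  37  16  16  14
   13  12  12  11  12  12  16 290]
 [ 12  12  58  56  50  51  51  50  50  51  49  51  5
[... 1537 characters left out ...]
18  19  94
   99 101 107 113 119 124 143 291]
 [ 12  12  58  56  52  50  50  51  52  50  51  50  50  59  44  18  17  93
   99 101 107 113 119 142 147 292]
 [ 12  11  12  11  37  36  34  35  35  35  33  31  32  59  31  20  15  94
  100 102 106 114 121 141 146 292]
 [ 12  11  12  58  57  58  56  58  58  58  57  58  57  58  45  22  17  94
   98  99 108 114 120 140 146 291]
 [ 14  12  12  57  56  57  57  57  57  58  57  56  57  57  13  13  12  98
   99 101  99  97  79 142 147 290]
 [ 12  12  12  12  11  12  11  11  11  12  13  11  12  12  11  11  12  11
  101 102 100  97  17  16 147 292]
 [ 11  11  13  11  12  12  13  13  12  11  13  13  13  12  13  11  11  12
   12  13  11  12  12  12  12 291]]
```

Run:
```python
from v import *
c=load('w6'); W=cloud(c)
for yaw in (81.3,81.9,82.5):
    a=np.radians(yaw); ex=np.array([np.cos(a),np.sin(a)]); ey=np.array([-np.sin(a),np.cos(a)])
    H=W[80:190,172:262].reshape(-1,3); q=np.c_[H[:,:2]@ex,H[:,:2]@ey,H[:,2]]
    fl=q[(abs(q[:,2]-.0505)<.0025)]
    print(yaw,'floor n',len(fl))
    for nm,sel in (('far',fl[:,1]<np.median(fl[:,1])),('near',fl[:,1]>=np.median(fl[:,1]))):
        f=fl[sel]; print(nm,'x',np.percentile(f[:,0],[1,3,50,97,99]),'y',np.percentile(f[:,1],[1,3,50,97,99]))
    w=q[(q[:,2]>.0535)&(q[:,2]<.062)]
    # histogram of wall points in y and x
    h,e=np.histogram(w[:,1],bins=np.arange(-.60,-.42,.003)+0);
    print('wall y',[(round(x,4),n) for x,n in zip(e,h) if n])
    h,e=np.histogram(w[:,0],bins=np.arange(.08,.22,.003))
    print('wall x',[(round(x,4),n) for x,n in zip(e,h) if n])
```

```text
81.3 floor n 1244
far x [0.1344 0.1349 0.1594 0.1774 0.1777] y [-0.5381 -0.5376 -0.5298 -0.5242 -0.5238]
near x [0.1342 0.1351 0.1588 0.1772 0.1778] y [-0.5236 -0.5234 -0.481  -0.4725 -0.472 ]
wall y [(np.float64(-0.546), np.int64(27)), (np.float64(-0.543), np.int64(214)), (np.float64(-0.54), np.int64(208)), (np.float64(-0.537), np.int64(26)), (np.float64(-0.534), np.int64(64)), (np.float64(-0.531), np.int64(72)), (np.float64(-0.528), np.int64(77)), (np.float64(-0.525), np.int64(38)), (np.float64(-0.489), np.int64(14)), (np.float64(-0.486), np.int64(58)), (np.float64(-0.483), np.int64(61)), (np.float64(-0.48), np.int64(58)), (np.float64(-0.477), np.int64(39)), (np.float64(-0.474), np.int64(114)), (np.float64(-0.471), np.int64(185)), (np.float64(-0.468), np.int64(100))]
wall x [(np.float64(0.131), np.int64(26)), (np.float64(0.134), np.int64(152)), (np.float64(0.137), np.int64(128)), (np.float64(0.14), np.int64(69)), (np.float64(0.143), np.int64(53)), (np.float64(0.146), np.int64(54)), (np.float64(0.149), np.int64(54)), (np.float64(0.152), np.int64(53)), (np.float64(0.155), np.int64(54
[... 2525 characters left out ...]
0.474), np.int64(169)), (np.float64(-0.471), np.int64(87))]
wall x [(np.float64(0.122), np.int64(116)), (np.float64(0.125), np.int64(131)), (np.float64(0.128), np.int64(104)), (np.float64(0.131), np.int64(56)), (np.float64(0.134), np.int64(55)), (np.float64(0.137), np.int64(49)), (np.float64(0.14), np.int64(52)), (np.float64(0.143), np.int64(55)), (np.float64(0.146), np.int64(54)), (np.float64(0.149), np.int64(51)), (np.float64(0.152), np.int64(52)), (np.float64(0.155), np.int64(45)), (np.float64(0.158), np.int64(50)), (np.float64(0.161), np.int64(48)), (np.float64(0.164), np.int64(71)), (np.float64(0.167), np.int64(160)), (np.float64(0.17), np.int64(164)), (np.float64(0.173), np.int64(42))]
```

Run:
```python
from v import *
c=load('w6'); W=cloud(c)
a=np.radians(81.8); ex=np.array([np.cos(a),np.sin(a)]); ey=np.array([-np.sin(a),np.cos(a)])
H=W[80:190,165:270].reshape(-1,3); q=np.c_[H[:,:2]@ex,H[:,:2]@ey,H[:,2]]
for y0,y1 in ((-.536,-.528),(-.487,-.480)):
    k=q[(q[:,1]>y0)&(q[:,1]<y1)&(q[:,2]>.02)&(q[:,2]<.07)]
    print(y0); 
    for x in np.arange(.120,.188,.002):
        m=k[(k[:,0]>=x)&(k[:,0]<x+.002)]
        if len(m): print(round(x,3),len(m),np.round(np.percentile(m[:,2],[10,50,90])*1000,1))
k=q[(q[:,0]>.142)&(q[:,0]<.165)]
print('y profile')
for y in np.arange(-.552,-.460,.002):
    m=k[(k[:,1]>=y)&(k[:,1]<y+.002)]
    if len(m): print(round(y,3),len(m),np.round(np.percentile(m[:,2],[10,50,90])*1000,1))
```

```text
-0.536
0.124 1 [20.2 20.2 20.2]
0.128 72 [24.1 40.3 57.7]
0.13 36 [42.3 58.4 59.4]
0.132 13 [56.6 57.3 58.5]
0.134 20 [54.6 55.4 56.5]
0.136 11 [50.3 54.3 55. ]
0.138 26 [49.1 49.9 51.3]
0.14 20 [49.2 50.2 51. ]
0.142 24 [49.4 50.3 51. ]
0.144 25 [49.  49.8 50.9]
0.146 22 [49.2 50.1 51.1]
0.148 25 [49.6 50.5 51.2]
0.15 20 [49.7 50.2 50.8]
0.152 24 [49. 50. 51.]
0.154 22 [49.2 50.  51. ]
0.156 23 [49.6 50.2 50.6]
0.158 24 [49.  49.9 51.3]
0.16 23 [49.1 50.1 51.2]
0.162 24 [49.1 50.2 50.9]
0.164 22 [49.  50.1 51.5]
0.166 25 [49.5 50.2 51.3]
0.168 21 [49.5 50.  50.9]
0.17 23 [49.3 50.1 50.6]
0.172 41 [50.  52.1 55.1]
0.174 26 [54.  55.2 56.8]
0.176 33 [55.9 57.4 58.8]
0.178 19 [57.5 58.4 59.3]
0.18 7 [56.  56.5 58. ]
-0.487
0.128 20 [33.3 52.1 58.4]
0.13 60 [26.2 42.5 58.9]
0.132 14 [55.7 56.6 57.9]
0.134 16 [54.  54.7 55.4]
0.136 8 [49.6 50.2 50.9]
0.138 20 [49.6 50.3 51.1]
0.14 17 [49.6 50.2 50.9]
0.142 19 [49.2 50.5 51.3]
0.144 16 [49.7 50.3 51. ]
0.146 16 [49.7 50.6 51.1]
0.148 19 [49.3 50.2 50.7]
0.15 17 [49.4 50.3 51. ]
0.152 18 [49.1 50.3 51. ]
0.154 17 [49.5 50.3 50.6]
0.156 18 
[... 783 characters left out ...]
3.1]
-0.514 48 [11.3 12.2 12.8]
-0.512 47 [10.8 11.8 13. ]
-0.51 48 [10.7 12.1 12.9]
-0.508 47 [10.9 11.8 12.7]
-0.506 47 [11.1 11.9 12.9]
-0.504 47 [10.7 11.9 12.7]
-0.502 52 [10.8 12.1 13.1]
-0.5 55 [11.  11.9 12.8]
-0.498 53 [10.7 12.  13. ]
-0.496 48 [10.8 11.7 13. ]
-0.494 46 [10.9 11.8 13.2]
-0.492 46 [11.  11.9 13.2]
-0.49 47 [15.2 15.9 16.8]
-0.488 101 [18.7 43.  50.6]
-0.486 69 [49.3 50.5 51.1]
-0.484 58 [49.  50.1 50.9]
-0.482 50 [49.1 50.3 50.9]
-0.48 58 [49.2 50.3 51.4]
-0.478 46 [49.1 50.1 50.9]
-0.474 145 [24.2 52.  57.6]
-0.472 52 [56.3 57.1 57.8]
-0.47 58 [56.4 57.  58. ]
-0.468 12 [54.6 55.9 56.6]
-0.464 5 [12.  12.7 13.7]
-0.462 45 [11.1 12.1 13. ]
-0.46 45 [11.2 12.1 13. ]
```

```bash
python3 - <<'E'
from v import *
c=load('w6'); W=cloud(c)
Rt=Ro.from_euler('xyz',c['rpy'],degrees=True)
T=Rt.inv().apply(W.reshape(-1,3)-c['tcp']).reshape(480,640,3)  # tool frame
col=c['color'].astype(int)
red=(col[...,0]>90)&(col[...,1]<60)&(col[...,2]<60); red[:, :260]=0; red[:,380:]=0
lev=T[red]; print('lever z tool',np.percentile(lev[:,2],[5,50,95]),'x',np.percentile(lev[:,0],[0.5,50,99.5]))
# edges by tool x slices
mid=[]
for x in np.arange(-.005,.075,.005):
    m=lev[(lev[:,0]>=x)&(lev[:,0]<x+.005)]; 
    if len(m)>20: mid.append((x+.0025,m[:,1].min(),m[:,1].max(),np.median(m[:,2]))); print(np.round(mid[-1],4))
mid=np.array(mid); print(np.degrees(np.polyfit(mid[:,0],(mid[:,1]+mid[:,2])/2,1)[0]),np.polyfit(mid[:,0],(mid[:,1]+mid[:,2])/2,1))
for r in range(200,412,8):
    row=T[r,270:372]; print(r,np.round(row[::8]*1000).astype(int)[:,[0,2]].tolist())
E
python3 - <<'E'
import cv2
a=cv2.imread('pics/w6.png')
cv2.imwrite('pics/w6d.png',cv2.resize(a[190:420,260:390],None,fx=2.6*1,fy=2.6,interpolation=cv2.INTER_CUBIC))
E
```

```text
lever z tool [-0.0438 -0.0427 -0.0351] x [-0.0064  0.0457  0.0749]
[-0.0025 -0.0057  0.0065 -0.0351]
[ 0.0025 -0.0059  0.0065 -0.0352]
[ 0.0075 -0.0058  0.0067 -0.0352]
[ 0.0125 -0.0061  0.0066 -0.0356]
[ 0.0175 -0.0059  0.0064 -0.0382]
[ 0.0225 -0.0063  0.0064 -0.041 ]
[ 0.0275 -0.0063  0.0063 -0.043 ]
[ 0.0325 -0.0062  0.0062 -0.043 ]
[ 0.0375 -0.0064  0.0064 -0.043 ]
[ 0.0425 -0.0064  0.0063 -0.043 ]
[ 0.0475 -0.0065  0.0063 -0.0429]
[ 0.0525 -0.0065  0.0059 -0.0429]
[ 0.0575 -0.0065  0.0058 -0.0429]
[ 0.0625 -0.0066  0.006  -0.0429]
[ 0.0675 -0.0067  0.0057 -0.0428]
[ 0.0725 -0.0067  0.0059 -0.0427]
-0.6818200272966236 [-0.0119  0.0004]
200 [[7, 237], [7, 236], [7, 237], [7, 237], [51, -44], [51, -43], [51, -43], [51, -43], [51, -43], [51, -43], [33, 71], [32, 76], [5, 248]]
208 [[-1, 236], [-1, 236], [-1, 236], [-1, 237], [49, -44], [49, -43], [48, -42], [49, -43], [49, -43], [49, -42], [-3, 248], [-3, 248], [-3, 249]]
216 [[-12, 248], [-12, 249], [40, -10], [40, -12], [46, -42], [46, -42], [47, -44], [46, -43], [46, -43], [46, -42], [40, -12], [-12, 248], [-12, 248]]
224 [[-20,
[... 2872 characters left out ...]
8, -22], [-19, -21], [-19, -21], [-22, -16], [-6, -39], [-2, -46]]
384 [[17, -75], [-11, -37], [-29, -12], [-25, -17], [-21, -23], [-21, -23], [-22, -21], [-22, -21], [-22, -22], [-22, -21], [-26, -16], [-10, -38], [-4, -46]]
392 [[16, -77], [-344, 399], [-341, 396], [-28, -18], [-25, -22], [-25, -22], [-24, -23], [-25, -22], [-24, -24], [-24, -23], [-29, -17], [-326, 376], [-7, -46]]
400 [[17, -80], [-343, 378], [-341, 376], [-34, -15], [-28, -23], [-28, -22], [-28, -22], [-29, -21], [-28, -22], [-30, -21], [-35, -14], [-328, 359], [-9, -47]]
408 [[17, -82], [10, -74], [9, -73], [10, -74], [10, -74], [-34, -19], [-33, -21], [-34, -20], [-35, -19], [10, -73], [10, -74], [10, -74], [10, -73]]
```

View pics/w6d.png

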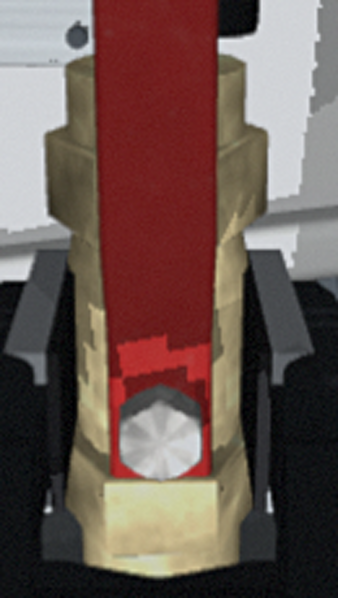

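Run:
```python
from v import *
a=np.radians(81.8); ex=np.array([np.cos(a),np.sin(a)]); ey=np.array([-np.sin(a),np.cos(a)])
for fn,sl in (('w6',(slice(130,215),slice(240,293))),('w5',(slice(140,240),slice(90,190)))):
    c=load(fn); W=cloud(c); H=W[sl].reshape(-1,3); q=np.c_[H[:,:2]@ex-.1547,H[:,:2]@ey+.524,H[:,2]]
    q=q[q[:,2]>.02]; q=q[q[:,2]<.2]
    print(fn)
    for z in np.arange(.06,.2,.01):
        m=q[(q[:,2]>=z)&(q[:,2]<z+.01)]
        if len(m)>4: print(round(z,3),len(m),'x',np.round(np.percentile(m[:,0],[2,50,98])*1000),'y',np.round(np.percentile(m[:,1],[2,50,98])*1000))
```

```text
w6
0.06 20 x [-65. -65. -49.] y [30. 33. 37.]
0.07 21 x [-65. -64. -62.] y [30. 35. 46.]
0.08 18 x [-65. -61. -46.] y [30. 30. 52.]
0.09 434 x [-64. -53. -45.] y [29. 40. 54.]
0.1 269 x [-65. -57. -51.] y [30. 41. 53.]
0.11 152 x [-74. -66. -62.] y [35. 41. 47.]
0.12 47 x [-75. -71. -69.] y [35. 39. 47.]
0.13 21 x [-74. -73. -73.] y [36. 41. 45.]
0.14 177 x [-80. -77. -74.] y [35. 41. 48.]
w5
0.06 86 x [-66. -65. -49.] y [30. 34. 40.]
0.07 84 x [-65. -64. -54.] y [30. 34. 40.]
0.08 49 x [-65. -64. -47.] y [28. 31. 36.]
0.09 285 x [-65. -54. -45.] y [28. 34. 52.]
0.1 100 x [-70. -57. -51.] y [30. 34. 50.]
0.11 24 x [-75. -68. -63.] y [35. 36. 37.]
0.12 12 x [-77. -74. -71.] y [35. 35. 36.]
0.13 8 x [-84. -81. -74.] y [34. 34. 47.]
0.14 278 x [-86. -82. -75.] y [34. 40. 48.]
0.16 179 x [-121. -120. -103.] y [28. 35. 53.]
0.17 1551 x [-121. -113. -102.] y [28. 40. 53.]
0.18 15 x [-113. -111. -108.] y [29. 43. 52.]
```

Run:
```python
from v import *
plan([.5229,.081,.225],-8.9,3)
```

```text
yaw now [179.9724   0.3795  -7.124 ] pos [ 0.4432 -0.0067  0.249 ] per row turn [0.0002 0.0022 0.0103]
[0.0228, -0.0323, 0.0078]
[0.0224, -0.0325, 0.0079]
[0.0221, -0.0328, 0.008]
```

drive_tool([
  [-1,[0.023,-0.032,0.004],[0,0,0.01]],
  [-1,[0.022,-0.032,0.008],[0,0,0.01]],
  [-1,[0.022,-0.033,0.01],[0,0,0.01]],
  [-1,[0,0,0.04],[0,0,0]],
  [-1,[0,0,0.04],[0,0,0]],
  [-1,[0,0,0.03],[0,0,0]],
  [-1,[0,0,0],[0,0,0]],
  [-1,[0,0,0],[0,0,0]],
])

```text
time: 7.7
tcp_pos: [0.5272, 0.0826, 0.1142]
ee_rot: [-179.9, 0.1, -9.1]
ft_force: [0.1, 0.2, -2.8]
width: 0.0238
```

Run:
```python
from v import *
shot('wrist','w7'); shot('scene','s7')
plan([.5229,.081,.062],-8.9,4)
```

```text
yaw now [-179.9128    0.0815   -9.055 ] pos [0.5274 0.0826 0.1146] per row turn [-0.0004  0.0004 -0.0007]
[-0.001, 0.0006, 0.0131]
[-0.001, 0.0006, 0.0131]
[-0.001, 0.0006, 0.0131]
[-0.001, 0.0006, 0.0131]
```

View pics/w7.png

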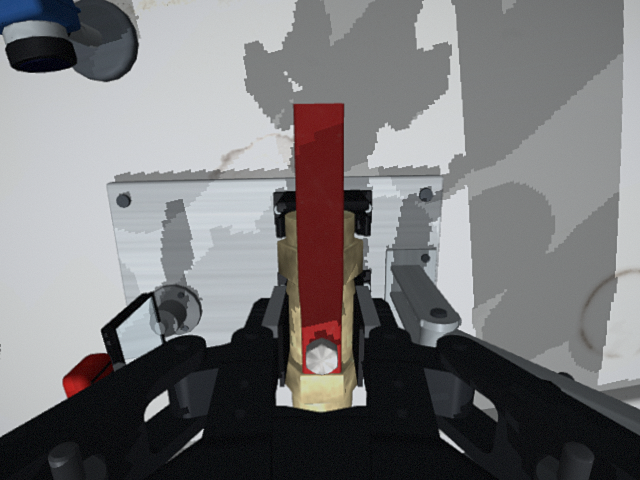

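View pics/s7.png

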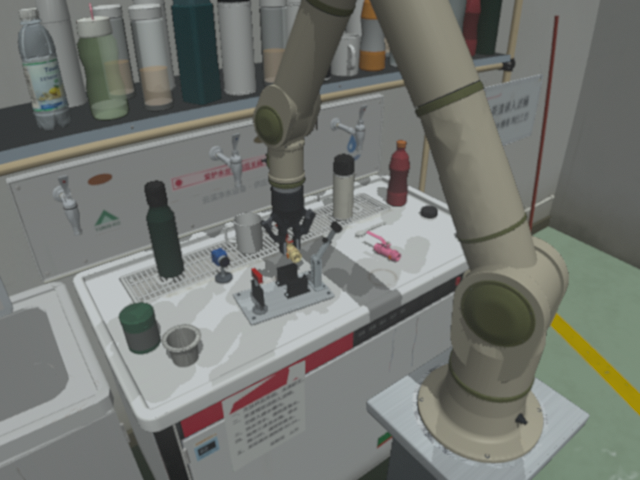

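Run:
```python
from v import *
a=np.radians(81.8); ex=np.array([np.cos(a),np.sin(a)]); ey=np.array([-np.sin(a),np.cos(a)])
c=load('w7'); W=cloud(c); print(c['tcp'])
q=np.stack([W[...,:2]@ex-.1547,W[...,:2]@ey+.524,W[...,2]],-1)*1000
for (v,u) in [(340,440),(330,430),(350,450),(345,470),(360,480),(380,470),(400,480),(320,375),(345,380),(290,415),(320,430),(380,430),(360,380)]: print((u,v),q[v,u].round(0))
dz=58
g=q[260:480,370:640].reshape(-1,3)
m=g[(g[:,2]-dz<106)&(g[:,2]>100)&(g[:,0]<-30)&(g[:,0]>-75)]
print(len(m)); 
for x in range(-75,-30,5):
    k=m[(m[:,0]>=x)&(m[:,0]<x+5)]
    if len(k): print(x,len(k),'y',np.percentile(k[:,1],[1,50,99]).round(),'zseated',np.percentile(k[:,2]-dz,[1,50,99]).round())
```

```text
[0.5272 0.0826 0.1142]
(440, 340) [-32.   3. 162.]
(430, 330) [-50.  35.  97.]
(450, 350) [-33.   3. 167.]
(470, 345) [-39.   2. 165.]
(480, 360) [-39.   3. 173.]
(470, 380) [-35.   5. 178.]
(480, 400) [-126.  153.   -0.]
(375, 320) [-15.   3. 148.]
(380, 345) [-14.   2. 165.]
(415, 290) [-51.  30.  60.]
(430, 320) [-49.  30.  97.]
(430, 380) [-28.  11. 169.]
(380, 360) [-12.  -3. 180.]
661
-75 127 y [34. 35. 36.] zseated [49. 57. 66.]
-70 81 y [35. 35. 36.] zseated [42. 48. 55.]
-65 32 y [32. 35. 36.] zseated [42. 43. 46.]
-60 89 y [29. 32. 36.] zseated [42. 43. 44.]
-55 104 y [29. 32. 41.] zseated [42. 43. 44.]
-50 11 y [29. 31. 33.] zseated [42. 42. 43.]
-45 25 y [2. 3. 3.] zseated [103. 105. 106.]
-40 51 y [1. 2. 3.] zseated [101. 103. 106.]
-35 141 y [1. 3. 8.] zseated [100. 104. 106.]
```

drive_tool([
  [-1,[-0.002,0.001,0.01],[0,0,0]],
  [-1,[-0.0015,0.001,0.012],[0,0,0]],
  [-1,[-0.0005,0.0005,0.01],[0,0,0]],
  [-1,[0,0,0.006],[0,0,0]],
  [-1,[0,0,0],[0,0,0]],
  [-1,[0,0,0],[0,0,0]],
  [-1,[0,0,0],[0,0,0]],
  [-1,[0,0,0],[0,0,0]],
])

```text
time: 8.8
tcp_pos: [0.524, 0.0809, 0.076]
ee_rot: [-179.8, -0.1, -9.1]
ft_force: [-0.8, 0.5, -3.4]
width: 0.0239
```

Run:
```python
from v import *
shot('wrist','w8')
plan([.5229,.081,.056],-8.9,4)
a=cv2.imread('pics/w8.png')
cv2.imwrite('pics/w8c.png',cv2.resize(a[180:330,220:420],None,fx=4,fy=4,interpolation=cv2.INTER_CUBIC))
```

```text
yaw now [-179.8293   -0.111    -9.0649] pos [0.5239 0.0809 0.076 ] per row turn [-0.0007 -0.0005 -0.0007]
[-0.0003, 0.0, 0.005]
[-0.0003, 0.0, 0.005]
[-0.0003, 0.0, 0.005]
[-0.0003, 0.0, 0.005]
```

View pics/w8c.png

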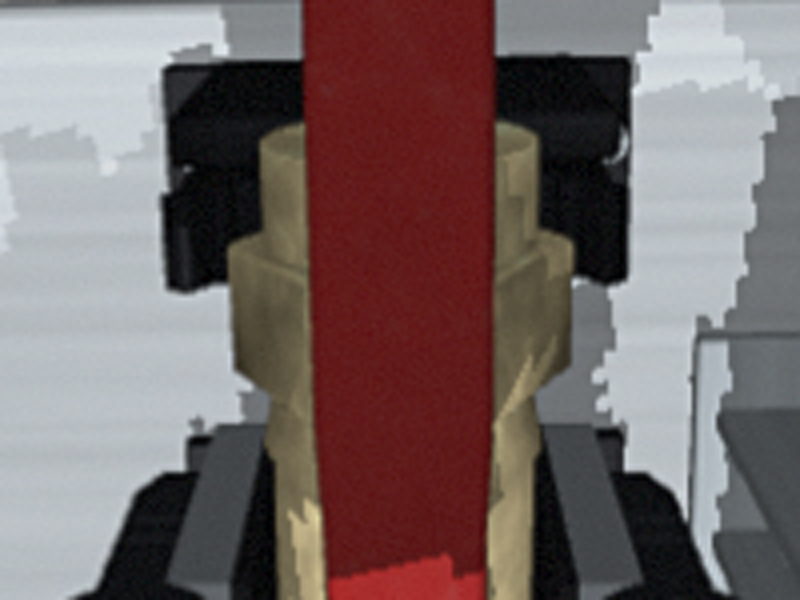

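drive_tool([
  [-1,[-0.0005,0,0.005],[0,0,-0.002]],
  [-1,[-0.0005,0,0.005],[0,0,0]],
  [-1,[0,0,0.004],[0,0,0]],
  [-1,[0,0,0.002],[0,0,0]],
  [-1,[0,0,0],[0,0,0]],
  [-1,[0,0,0],[0,0,0]],
  [-1,[0,0,0],[0,0,0]],
  [-1,[0,0,0],[0,0,0]],
])

```text
time: 9.85
tcp_pos: [0.5231, 0.0812, 0.059]
ee_rot: [-179.8, -0.1, -8.9]
ft_force: [-0.2, -0.1, -2.1]
width: 0.0237
```

drive_tool([
  [-1,[0,0,0.002],[0,0,0]],
  [-1,[0,0,0.001],[0,0,0]],
  [-1,[0,0,0],[0,0,0]],
  [-1,[0,0,0],[0,0,0]],
  [-0.6,[0,0,0],[0,0,0]],
  [-0.4,[0,0,0],[0,0,0]],
  [-0.2,[0,0,0],[0,0,0]],
  [-0.1,[0,0,0],[0,0,0]],
])

```text
time: 10.85
tcp_pos: [0.5236, 0.0813, 0.0567]
ee_rot: [-179.8, -0.2, -8.9]
ft_force: [0.3, -0.3, -0.5]
width: 0.0388
```

Run:
```python
from v import *
shot('wrist','w9'); print(ctrl.observe()['width'])
a=cv2.imread('pics/w9.png')
cv2.imwrite('pics/w9c.png',cv2.resize(a[80:430,180:480],None,fx=1.7,fy=1.7,interpolation=cv2.INTER_CUBIC))
```

```text
0.038738163490669705
```

View pics/w9c.png

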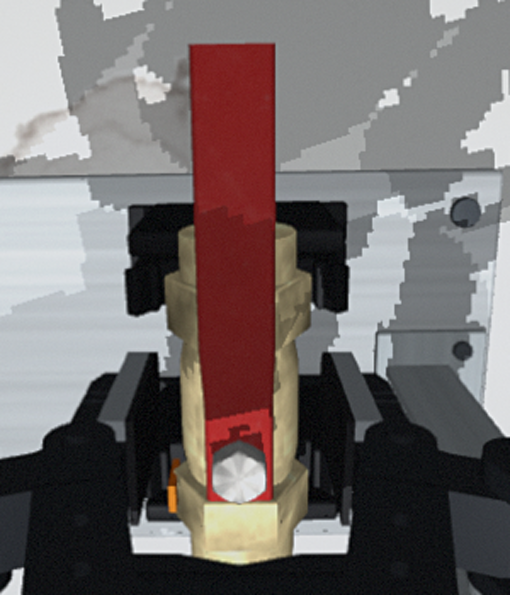

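drive_tool([
  [-0.1,[0,0,-0.02],[0,0,0]],
  [-0.1,[0,0,-0.04],[0,0,0]],
  [-0.1,[0,0,-0.06],[0,0,0]],
  [-0.1,[0,0,-0.06],[0,0,-0.1]],
  [0.3,[0,0,-0.01],[0,0,-0.18]],
  [0.3,[0,0,0],[0,0,-0.18]],
  [0.3,[0,0,0],[0,0,-0.18]],
  [0.3,[0,0,0],[0,0,-0.18]],
])

```text
time: 11.9
tcp_pos: [0.5232, 0.081, 0.2545]
ee_rot: [179.8, -0.4, 39.5]
ft_force: [0.3, -0.4, -0.5]
width: 0.0558
```

Run:
```python
from v import *
print(ctrl.observe()['q'])
plan([.486,-.0256,.24],81.8,7)
```

```text
[ -6.4539  19.5227 -11.1646 115.524    5.2258  44.9644 -71.1744]
yaw now [179.846   -0.4228  39.4912] pos [0.5232 0.081  0.2545] per row turn [ 0.0008 -0.0009 -0.1055]
[-0.0138, 0.0084, 0.002]
[-0.0146, 0.0069, 0.002]
[-0.0152, 0.0053, 0.002]
[-0.0157, 0.0037, 0.002]
[-0.016, 0.002, 0.002]
[-0.0161, 0.0003, 0.002]
[-0.0161, -0.0014, 0.0021]
```

drive_tool([
  [0.3,[-0.016,0.01,0.002],[0,0,-0.123]],
  [0.3,[-0.017,0.008,0.002],[0,0,-0.123]],
  [0.3,[-0.018,0.006,0.002],[0,0,-0.123]],
  [0.3,[-0.018,0.004,0.002],[0,0,-0.123]],
  [0.3,[-0.018,0.002,0.002],[0,0,-0.123]],
  [0.3,[-0.018,0,0.002],[0,0,-0.12]],
  [0.3,[0,0,0],[0,0,0]],
  [0.3,[0,0,0],[0,0,0]],
])

```text
time: 12.9
tcp_pos: [0.4903, -0.0282, 0.2423]
ee_rot: [179.5, -0.2, 82.9]
ft_force: [0.5, -0.1, -0.2]
width: 0.055
```

Run:
```python
from v import *
shot('wrist','w10')
c=load('w10');print(c['tcp'],c['rpy'])
```

```text
[ 0.4903 -0.0282  0.2423] [179.5121  -0.2313  82.9195]
```

View pics/w10.png

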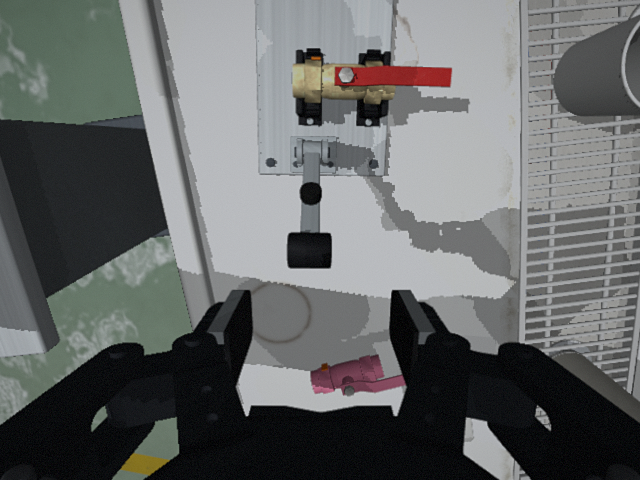

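Run:
```python
from v import *
a=np.radians(81.8); ex=np.array([np.cos(a),np.sin(a)]); ey=np.array([-np.sin(a),np.cos(a)])
c=load('w10'); W=cloud(c)
q=np.stack([W[...,:2]@ex-.1547,W[...,:2]@ey+.524,W[...,2]],-1)
for nm,sl in (('grip',(slice(228,274),slice(283,337))),('bar/hinge',(slice(136,230),slice(288,338)))):
    H=q[sl].reshape(-1,3); H=H[(H[:,2]>.085)&(H[:,2]<.2)]
    print(nm,len(H))
    for z in np.arange(.085,.19,.005):
        m=H[(H[:,2]>=z)&(H[:,2]<z+.005)]
        if len(m)>4: print(round(z,3),len(m),'x',np.round(np.percentile(m[:,0],[1,50,99])*1000,1),'y',np.round(np.percentile(m[:,1],[1,50,99])*1000,1))
# lever/valve check
col=c['color'].astype(int); red=(col[...,0]>110)&(col[...,1]<60)&(col[...,2]<60); red[110:]=0
L=q[red]; 
for y in np.arange(-.06,.03,.01):
    m=L[(L[:,1]>=y)&(L[:,1]<y+.01)]
    if len(m)>10: print('lev',round(y,3),np.round(np.percentile(m[:,0],[1,99])*1000,1),np.round(np.median(m[:,2])*1000,1))
print('ends',np.percentile(L[:,1],[0.3,99.7]))
print('valve-brass z at mid',np.round(q[82,300:320:4]*1000,1).tolist())
```

```text
grip 1695
0.155 8 x [-99.4 -98.7 -98.6] y [35.5 39.5 46.3]
0.16 98 x [-100.7  -99.6  -98.3] y [35.3 41.6 51.3]
0.165 37 x [-101.2  -99.6  -99.3] y [29.  40.8 53.6]
0.17 318 x [-120.2 -101.   -99.2] y [28.5 41.4 54. ]
0.175 1205 x [-118.5 -108.8 -101.2] y [28.5 41.1 53.7]
0.18 29 x [-112.3 -109.9 -106.9] y [30.5 43.9 53.6]
bar/hinge 2053
0.085 13 x [-63.6 -50.7 -46.3] y [49.1 49.2 49.3]
0.09 87 x [-63.9 -52.5 -45.2] y [28.5 41.5 55.1]
0.095 375 x [-64.5 -51.3 -45.5] y [29.3 40.7 53.2]
0.1 235 x [-60.  -56.1 -50.4] y [30.2 42.7 53.1]
0.105 92 x [-63.6 -60.8 -58.2] y [36.  41.8 47.6]
0.11 86 x [-66.8 -64.2 -61.5] y [36.  41.  47.4]
0.115 105 x [-70.5 -67.9 -65.3] y [35.9 42.2 47.2]
0.12 95 x [-73.6 -71.5 -69.1] y [35.9 40.8 47. ]
0.125 40 x [-75.4 -73.6 -72.2] y [35.8 42.7 47.5]
0.135 25 x [-85.8 -73.5 -72.8] y [35.2 41.7 48. ]
0.14 241 x [-88.7 -77.3 -73.5] y [34.5 41.  48. ]
0.145 336 x [-91.4 -83.2 -77.2] y [35.3 41.4 47.7]
0.15 132 x [-95.3 -92.8 -90.5] y [35.5 41.3 47. ]
0.155 149 x [-98.9 -96.5 -94. ] y [35.5 41.6 47.3]
0.16 42 x [-99.3 -98.6 -97.2] y [36.4 41.3 47.1]
lev -0.06 [-5.8  5.8] 99.4
lev -0.05 [-6.   5.7] 99.7
lev -0.04 [-6.   5.9] 99.5
lev -0.03 [-5.9  5.6] 99.6
lev -0.02 [-5.9  5.9] 99.6
lev -0.01 [-6.  6.] 97.7
lev 0.0 [-5.8  5.7] 92.5
lev 0.01 [-5.9  5.7] 91.8
lev 0.02 [-5.9  5.8] 91.5
ends [-0.0562  0.0256]
valve-brass z at mid [[-2.9, 51.6, 76.5], [-3.1, 48.5, 78.5], [-3.1, 45.4, 78.6], [-3.1, 42.3, 78.7], [-3.1, 39.3, 79.4]]
```

Run:
```python
from v import *
plan([.4843,-.0246,.149],81.8,4)
```

```text
yaw now [179.5175  -0.2231  82.9521] pos [ 0.4903 -0.0281  0.2422] per row turn [ 0.0021 -0.001   0.005 ]
[0.0006, -0.0018, 0.0233]
[0.0006, -0.0017, 0.0233]
[0.0006, -0.0017, 0.0233]
[0.0006, -0.0017, 0.0233]
```

drive_tool([
  [0.3,[0.001,-0.003,0.02],[0.002,-0.001,0.005]],
  [0.3,[0.001,-0.002,0.027],[0.002,-0.001,0.005]],
  [0.3,[0,-0.001,0.025],[0.002,-0.001,0.005]],
  [0.3,[0,0,0.018],[0.002,0,0.003]],
  [0.3,[0,0,0],[0,0,0]],
  [0.3,[0,0,0],[0,0,0]],
  [0.3,[0,0,0],[0,0,0]],
  [0.3,[0,0,0],[0,0,0]],
], grip_force=30)

```text
time: 13.95
tcp_pos: [0.4886, -0.0194, 0.1529]
ee_rot: [179.6, -0.2, 81.8]
ft_force: [0.3, 0.5, -0.2]
width: 0.0557
```

Run:
```python
from v import *
shot('wrist','w11')
plan([.4843,-.0246,.149],81.8,2)
```

```text
yaw now [179.6056  -0.1666  81.7537] pos [ 0.4886 -0.0194  0.1528] per row turn [ 0.0034 -0.0015 -0.0004]
[-0.0029, -0.0018, 0.0019]
[-0.0029, -0.0018, 0.0019]
```

View pics/w11.png

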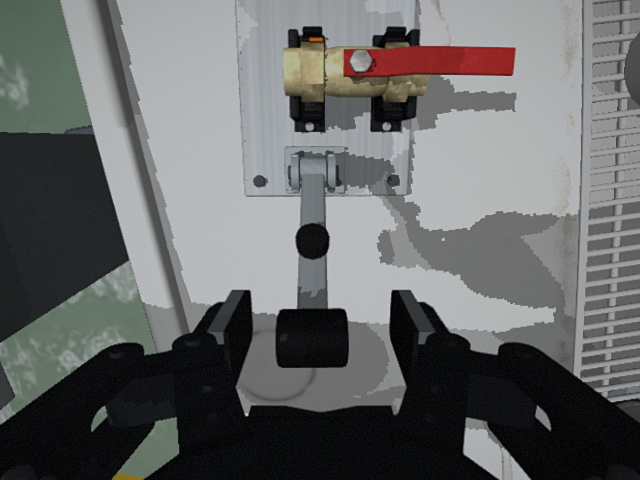

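drive_tool([
  [0.3,[-0.003,-0.002,0.003],[0.003,0,0]],
  [0.3,[-0.003,-0.002,0.002],[0.003,0,0]],
  [0.3,[0,0,0],[0,0,0]],
  [-1,[0,0,0],[0,0,0]],
  [-1,[0,0,0],[0,0,0]],
  [-1,[0,0,0],[0,0,0]],
  [-1,[0,0,0],[0,0,0]],
  [-1,[0,0,0],[0,0,0]],
])

```text
time: 15.0
tcp_pos: [0.4844, -0.0258, 0.148]
ee_rot: [179.9, -0.2, 81.7]
ft_force: [1.2, -0.3, -0.2]
width: 0.0255
```

Run:
```python
from v import *
shot('wrist','w12')
o=ctrl.observe(); p=o['tcp_pos']; print(p,o['width'])
# arc waypoints
a=np.radians(81.8); ex=np.array([np.cos(a),np.sin(a)]); ey=np.array([-np.sin(a),np.cos(a)])
print('nest coords tcp', p[:2]@ex-.1547, p[:2]@ey+.524)
```

```text
[ 0.4843 -0.0258  0.148 ] 0.025449804814939442
nest coords tcp -0.11116236066155288 0.04093005325074278
```

View pics/w12.png

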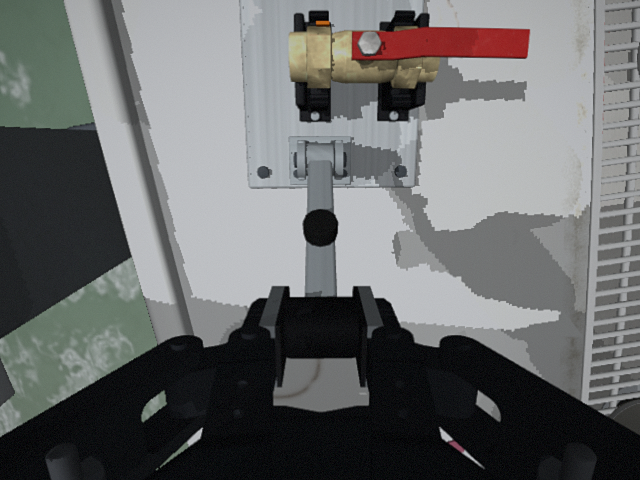

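```bash
cat > arc.py <<'E'
from v import *
import sys
n=int(sys.argv[1]); end=float(sys.argv[2])
o=ctrl.observe(); p=o['tcp_pos']
a=np.radians(81.8); ex=np.array([np.cos(a),np.sin(a)]); ey=np.array([-np.sin(a),np.cos(a)])
x=(p[:2]@ex-.1547)+.0548+.0005; z=p[2]+.0195-.0907
print('r',np.hypot(x,z),'th',np.degrees(np.arctan2(z,x)),'y',p[:2]@ey+.524,'F',o['ft_force'],o['ee_rot'],o['width'])
R=Ro.from_euler('xyz',o['ee_rot'],degrees=True)
th0=np.arctan2(z,x); prev=np.array([x,z])
for i in range(1,n+1):
    t=th0+(np.radians(end)-th0)*i/n; q=.095*np.array([np.cos(t),np.sin(t)]); d=q-prev; prev=q
    dy=(.0412-(p[:2]@ey+.524))/n
    w=np.r_[ex*d[0]+ey*dy,d[1]]; print(np.round(np.degrees(t)),np.round(R.inv().apply(w),4).tolist())
E
python3 arc.py 15 0
```

```text
r 0.09498342906897334 th 126.02423772672961 y 0.04093005325074278 F [ 1.0653 -0.793   0.7277] [179.869   -0.1577  81.7172] 0.025449804814939442
118.0 [0.0118, -0.0, -0.0073]
109.0 [0.0128, -0.0, -0.0055]
101.0 [0.0135, -0.0, -0.0036]
92.0 [0.0138, -0.0, -0.0016]
84.0 [0.0139, -0.0, 0.0005]
76.0 [0.0137, -0.0, 0.0025]
67.0 [0.0132, -0.0, 0.0045]
59.0 [0.0124, -0.0001, 0.0063]
50.0 [0.0113, -0.0001, 0.0081]
42.0 [0.01, -0.0001, 0.0097]
34.0 [0.0085, -0.0001, 0.011]
25.0 [0.0068, -0.0001, 0.0121]
17.0 [0.005, -0.0001, 0.013]
8.0 [0.003, -0.0001, 0.0136]
0.0 [0.001, -0.0001, 0.0139]
```

drive_tool([
  [-1,[0.012,0,-0.007],[0,0,0]],
  [-1,[0.013,0,-0.0055],[0,0,0]],
  [-1,[0.0135,0,-0.0035],[0,0,0]],
  [-1,[0.014,0,-0.0015],[0,0,0]],
  [-1,[0.014,0,0.0005],[0,0,0]],
  [-1,[0.0135,0,0.0025],[0,0,0]],
  [-1,[0.01,0,0.004],[0,0,0]],
  [-1,[0,0,0],[0,0,0]],
])

```text
time: 16.05
tcp_pos: [0.497, 0.065, 0.1595]
ee_rot: [179.9, 0.1, 81.6]
ft_force: [2.3, -2.3, -5.4]
width: 0.0256
```

```bash
python3 arc.py 8 0
```

```text
r 0.09527410167052808 th 67.92161297370582 y 0.04134563578799938 F [ 2.2688 -2.3338 -5.4264] [179.9305   0.1309  81.6298] 0.02556852570561209
59.0 [0.0125, -0.0, 0.0065]
51.0 [0.0116, -0.0, 0.008]
42.0 [0.0103, -0.0, 0.0096]
34.0 [0.0087, -0.0, 0.011]
25.0 [0.007, -0.0, 0.0122]
17.0 [0.0051, -0.0, 0.0131]
8.0 [0.0031, -0.0, 0.0137]
0.0 [0.0011, -0.0, 0.014]
```

drive_tool([
  [-1,[0.0125,0,0.0065],[0,0,0]],
  [-1,[0.0115,0,0.008],[0,0,0]],
  [-1,[0.0103,0,0.0096],[0,0,0]],
  [-1,[0.0087,0,0.011],[0,0,0]],
  [-1,[0.007,0,0.0122],[0,0,0]],
  [-1,[0.004,0,0.01],[0,0,0]],
  [-1,[0,0,0],[0,0,0]],
  [-1,[0,0,0],[0,0,0]],
])

```text
time: 17.05
tcp_pos: [0.505, 0.1219, 0.1012]
ee_rot: [179.9, 0.0, 81.6]
ft_force: [0.0, -0.4, 2.9]
width: 0.0253
```

```bash
python3 arc.py 4 0; python3 -c "
from v import *
shot('wrist','w13')"
```

```text
r 0.09795688851050681 th 17.80553657605162 y 0.041516508232059046 F [ 0.0473 -0.4285  2.9139] [179.9037   0.0193  81.5837] 0.025280699126807447
13.0 [-0.0008, 0.0001, 0.008]
9.0 [0.0014, 0.0001, 0.0072]
4.0 [0.0009, 0.0001, 0.0073]
0.0 [0.0003, 0.0001, 0.0074]
```

View pics/w13.png

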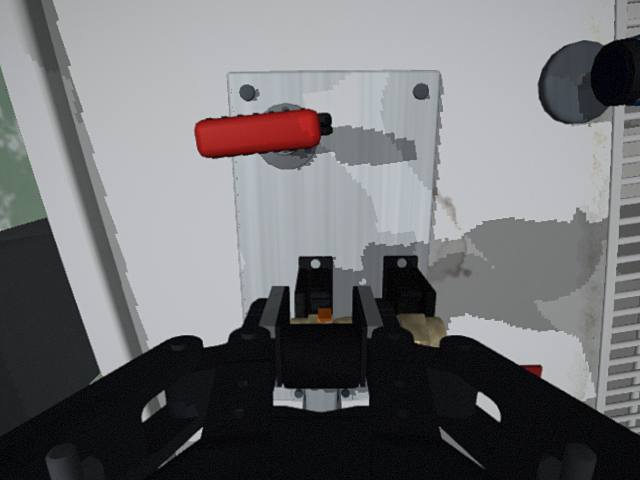

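drive_tool([
  [-1,[-0.001,0,0.008],[0,0,0]],
  [-1,[0.001,0,0.0075],[0,0,0]],
  [-1,[0.001,0,0.0073],[0,0,0]],
  [-1,[0,0,0.006],[0,0,0]],
  [-1,[0,0,0.002],[0,0,0]],
  [-1,[0,0,0.002],[0,0,0]],
  [-1,[0,0,0.002],[0,0,0]],
  [-1,[0,0,0],[0,0,0]],
])

```text
time: 18.1
tcp_pos: [0.5059, 0.127, 0.0686]
ee_rot: [179.7, -0.4, 81.7]
ft_force: [0.4, 0.9, 0.9]
width: 0.0255
```

```bash
python3 arc.py 1 0
```

```text
r 0.09845134217799384 th -1.5286359452254215 y 0.04140993763655587 F [0.38  0.888 0.938] [179.6619  -0.3984  81.7064] 0.025496655335638774
0.0 [-0.0034, 0.0002, -0.0026]
```

drive_tool([
  [-1,[0,0,0.004],[0,0,0]],
  [-1,[0,0,0.004],[0,0,0]],
  [-1,[0,0,0.004],[0,0,0]],
  [-1,[0,0,0.004],[0,0,0]],
  [-1,[0,0,0],[0,0,0]],
  [-0.7,[0,0,0],[0,0,0]],
  [-0.3,[0,0,0],[0,0,0]],
  [0,[0,0,0],[0,0,0]],
])

```text
time: 19.1
tcp_pos: [0.5058, 0.1263, 0.0577]
ee_rot: [179.4, -0.4, 81.7]
ft_force: [-0.5, -0.8, 0.6]
width: 0.0425
```

```bash
python3 -c "
from v import *
shot('wrist','w14');o=ctrl.observe();print(o['width'],o['tcp_pos'])
c=load('w14');W=cloud(c)
a=np.radians(81.8); ex=np.array([np.cos(a),np.sin(a)]); ey=np.array([-np.sin(a),np.cos(a)])
q=np.stack([W[...,:2]@ex-.1547,W[...,:2]@ey+.524,W[...,2]],-1)
H=q[290:420,270:375].reshape(-1,3);H=H[(H[:,1]>.034)&(H[:,1]<.048)&(H[:,2]<.115)]
for x in np.arange(-.06,.06,.005):
  m=H[(H[:,0]>=x)&(H[:,0]<x+.005)]
  if len(m)>3: print(round(x,3),len(m),np.round(np.percentile(m[:,2],[10,50,90])*1000,1))
"
```

```text
0.042636339306415354 [0.5058 0.1263 0.0577]
0.005 7 [73.3 74.  74.2]
0.015 25 [15.6 16.2 16.7]
0.02 363 [16.8 36.4 96.8]
0.025 947 [16.5 94.8 96.8]
0.03 358 [ 15.6  96.8 100.4]
0.035 500 [100.9 101.7 102.4]
0.04 783 [100.9 101.8 102.8]
0.045 1093 [ 96.3  99.1 101.3]
0.05 600 [89.  93.3 96.2]
```

View pics/w14.png

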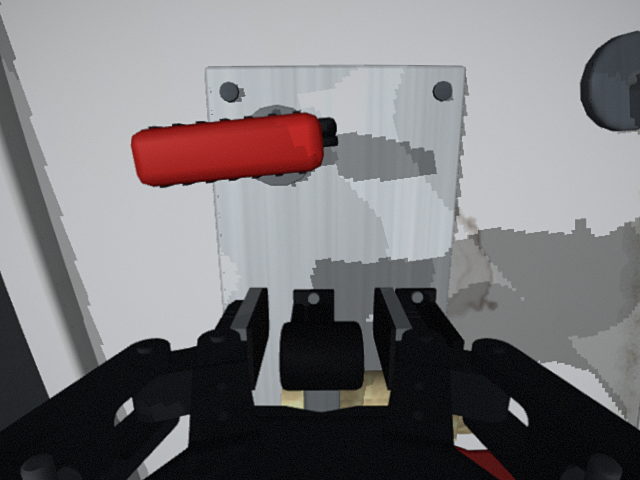

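```bash
cat > mir.py <<'E'
from v import *
a=np.radians(81.8); ex=np.array([np.cos(a),np.sin(a)]); ey=np.array([-np.sin(a),np.cos(a)])
def nest(W): return np.stack([W[...,:2]@ex-.1547,W[...,:2]@ey+.524,W[...,2]],-1)
def red(c,q,zlo=.114,zhi=.13):
    col=c['color'].astype(int); m=(col[...,0]>90)&(col[...,1]<70)&(col[...,2]<70)&(q[...,2]>zlo)&(q[...,2]<zhi)&(q[...,0]>.06)
    return q[m]
E
python3 - <<'E'
from mir import *
for fn in ('w13','w14'):
    c=load(fn); q=nest(cloud(c)); r=red(c,q,.121,.128)
    rect=cv2.minAreaRect((r[:,:2]*1000).astype(np.float32)); print(fn,len(r),'z',np.percentile(r[:,2],[5,50,95]),rect)
c=load('top0')
q=nest(cloud(c)); r=red(c,q,.118,.128); print('top',len(r),r.mean(0) if len(r) else '')
# lens
for fn in ('w7','w6'):
    c=load(fn); q=nest(cloud(c)); col=c['color'].astype(int)
    m=(col[...,2]>col[...,0]+40)&(q[...,0]>.05); m[:,300:]=0; b=q[m]
    print(fn,'blue',len(b), b.min(0) if len(b) else '', b.max(0) if len(b) else '')
c=load('w7'); q=nest(cloud(c))
for v in range(0,75,8): print(v,[tuple((q[v,u]*1000).round().astype(int)) for u in range(0,84,12)])
E
python3 -c "
import cv2
a=cv2.imread('pics/w7.png');cv2.imwrite('pics/w7c.png',cv2.resize(a[0:100,0:160],None,fx=5,fy=5,interpolation=cv2.INTER_CUBIC))"
```

```text
w13 4298 z [0.1216 0.1229 0.124 ] ((106.51707458496094, 61.35124206542969), (11.09549331665039, 38.925262451171875), 5.062634468078613)
w14 10016 z [0.1217 0.1229 0.124 ] ((106.62995147705078, 61.29405212402344), (11.26026725769043, 39.004478454589844), 5.179828643798828)
top 41 [0.106  0.0633 0.1234]
w7 blue 1009 [ 0.1212 -0.1211  0.0529] [ 0.1489 -0.1044  0.0818]
w6 blue 0  
0 [(np.int64(139), np.int64(-115), np.int64(80)), (np.int64(135), np.int64(-115), np.int64(79)), (np.int64(128), np.int64(-114), np.int64(80)), (np.int64(123), np.int64(-114), np.int64(79)), (np.int64(123), np.int64(-117), np.int64(71)), (np.int64(122), np.int64(-119), np.int64(64)), (np.int64(123), np.int64(-123), np.int64(52))]
8 [(np.int64(140), np.int64(-112), np.int64(79)), (np.int64(135), np.int64(-112), np.int64(79)), (np.int64(129), np.int64(-111), np.int64(80)), (np.int64(123), np.int64(-111), np.int64(81)), (np.int64(122), np.int64(-113), np.int64(73)), (np.int64(122), np.int64(-115), np.int64(65)), (np.int64(122), np.int64(-118), np.int64(54))]
16 [(np.int64(141), np.int64(-109), np.int64(79)), (np.i
[... 1877 characters left out ...]
 (np.int64(120), np.int64(-94), np.int64(64))]
64 [(np.int64(210), np.int64(-106), np.int64(-1)), (np.int64(142), np.int64(-90), np.int64(75)), (np.int64(138), np.int64(-90), np.int64(73)), (np.int64(135), np.int64(-90), np.int64(69)), (np.int64(131), np.int64(-91), np.int64(66)), (np.int64(128), np.int64(-91), np.int64(62)), (np.int64(125), np.int64(-92), np.int64(56))]
72 [(np.int64(211), np.int64(-101), np.int64(-1)), (np.int64(201), np.int64(-100), np.int64(0)), (np.int64(194), np.int64(-100), np.int64(-1)), (np.int64(143), np.int64(-89), np.int64(59)), (np.int64(177), np.int64(-99), np.int64(0)), (np.int64(170), np.int64(-99), np.int64(-2)), (np.int64(161), np.int64(-99), np.int64(-1))]
```

View pics/w7c.png

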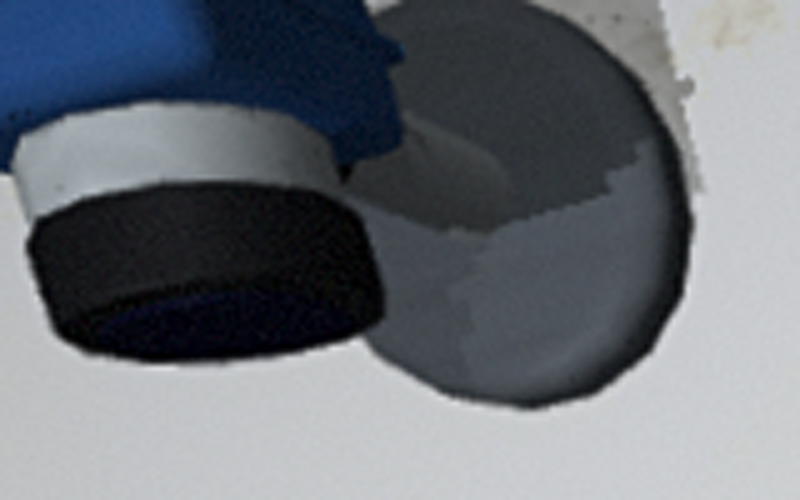

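drive_tool([
  [0,[0,0,-0.02],[0,0,0]],
  [0,[0,0,-0.04],[0,0,0]],
  [0,[0,0,-0.05],[0,0,0]],
  [0,[0,0,-0.02],[0,0,0.1]],
  [0,[0.01,0,0],[0,0,0.18]],
  [0,[0.01,0,0],[0,0,0.18]],
  [0,[0.01,0,0],[0,0,0.18]],
  [0,[0,0,0],[0,0,0.18]],
])

```text
time: 20.15
tcp_pos: [0.5166, 0.152, 0.1896]
ee_rot: [180.0, -0.5, 33.1]
ft_force: [-0.0, -0.8, 0.0]
width: 0.0429
```

Run:
```python
from v import *
print(ctrl.observe()['q'])
plan([.4952,.1927,.17],-3.2,5)
```

```text
[-19.2569  24.696   -4.332  118.6421   2.9862  36.2938 -82.5027]
yaw now [179.9604  -0.4674  33.0845] pos [0.5166 0.152  0.1896] per row turn [-0.0004 -0.0016  0.1267]
[0.0008, -0.0092, 0.0039]
[-0.0003, -0.0092, 0.0039]
[-0.0015, -0.0091, 0.0039]
[-0.0026, -0.0088, 0.0039]
[-0.0037, -0.0084, 0.0039]
```

drive_tool([
  [0,[0.001,-0.009,0.004],[0,-0.002,0.127]],
  [0,[0,-0.009,0.004],[0,-0.002,0.127]],
  [0,[-0.0015,-0.009,0.004],[0,-0.002,0.127]],
  [0,[-0.003,-0.009,0.004],[0,-0.002,0.127]],
  [0,[-0.004,-0.008,0.004],[0,0,0.125]],
  [0,[0,0,0],[0,0,0]],
  [0,[0,0,0],[0,0,0]],
  [0,[0,0,0],[0,0,0]],
])

```text
time: 21.15
tcp_pos: [0.4946, 0.1923, 0.1669]
ee_rot: [179.9, 0.2, -4.3]
ft_force: [-0.8, 0.9, 0.8]
width: 0.0428
```

Run:
```python
from mir import *
shot('wrist','w15'); c=load('w15'); q=nest(cloud(c)); r=red(c,q,.121,.128)
print(cv2.minAreaRect((r[:,:2]*1000).astype(np.float32)))
plan([.4952,.1927,.100],-3.2,4)
```

```text
((106.51861572265625, 61.35009002685547), (10.865564346313477, 38.58518981933594), 5.678808212280273)
yaw now [179.8937   0.1806  -4.2829] pos [0.4947 0.1922 0.1669] per row turn [ 0.0005  0.0008 -0.0047]
[0.0002, -0.0002, 0.0167]
[0.0002, -0.0001, 0.0167]
[0.0001, -0.0001, 0.0167]
[0.0001, -0.0001, 0.0167]
```

View pics/w15.png

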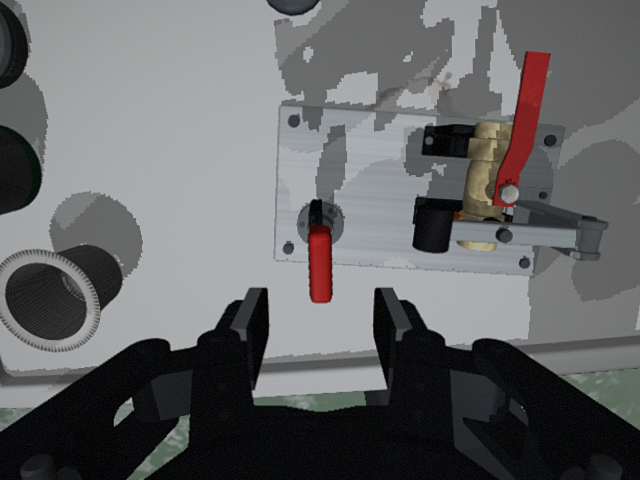

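drive_tool([
  [0,[0,0,0.015],[0,0,-0.006]],
  [0,[0,0,0.018],[0,0,-0.006]],
  [0,[0,0,0.018],[0,0,-0.006]],
  [0,[0,0,0.013],[0,0,0]],
  [0,[0,0,0],[0,0,0]],
  [0,[0,0,0],[0,0,0]],
  [0,[0,0,0],[0,0,0]],
  [0,[0,0,0],[0,0,0]],
])

```text
time: 22.2
tcp_pos: [0.4953, 0.191, 0.0995]
ee_rot: [179.9, 0.1, -3.2]
ft_force: [0.4, 0.3, -0.1]
width: 0.0422
```

Run:
```python
from v import *
plan([.4952,.1927,.100],-3.2,2)
```

```text
yaw now [179.9459   0.1161  -3.1589] pos [0.4953 0.191  0.0995] per row turn [0.0005 0.001  0.0004]
[-0.0001, -0.0008, -0.0003]
[-0.0001, -0.0008, -0.0003]
```

drive_tool([
  [0,[0,-0.0015,-0.001],[0,0,0]],
  [0,[0,0,0],[0,0,0]],
  [-1,[0,0,0],[0,0,0]],
  [-1,[0,0,0],[0,0,0]],
  [-1,[0,0,0],[0,0,0]],
  [-1,[0,0,0],[0,0,0]],
  [-1,[0,0,0],[0,0,0]],
  [-1,[0,0,0],[0,0,0]],
], grip_force=40)

```text
time: 23.2
tcp_pos: [0.4956, 0.1926, 0.1014]
ee_rot: [180.0, 0.1, -3.2]
ft_force: [-0.1, -1.0, 0.7]
width: 0.0115
```

drive_tool([
  [-1,[0,0,0],[0,0,-0.08]],
  [-1,[0,0,0],[0,0,-0.13]],
  [-1,[0,0,0],[0,0,-0.13]],
  [-1,[0,0,0],[0,0,-0.13]],
  [-1,[0,0,0],[0,0,-0.13]],
  [-1,[0,0,0],[0,0,-0.13]],
  [-1,[0,0,0],[0,0,-0.1]],
  [-1,[0,0,0],[0,0,0]],
])

```text
time: 24.2
tcp_pos: [0.4955, 0.193, 0.1015]
ee_rot: [-180.0, 0.0, 45.8]
ft_force: [-1.2, -0.1, 1.0]
width: 0.0111
```

Run:
```python
from mir import *
shot('wrist','w16'); c=load('w16'); print(c['tcp'],c['rpy']); q=nest(cloud(c)); r=red(c,q,.118,.128)
print(len(r),cv2.minAreaRect((r[:,:2]*1000).astype(np.float32)))
plan([.4952,.1927,.101],48.8,2)
```

```text
[0.4955 0.193  0.1015] [-179.9565    0.0463   45.8167]
754 ((106.59326934814453, 62.143943786621094), (11.240568161010742, 38.293636322021484), 56.846160888671875)
yaw now [-179.9604    0.0499   45.74  ] pos [0.4955 0.1929 0.1015] per row turn [-0.0004  0.0004 -0.0267]
[-0.0002, -0.0, 0.0002]
[-0.0002, -0.0, 0.0002]
```

View pics/w16.png

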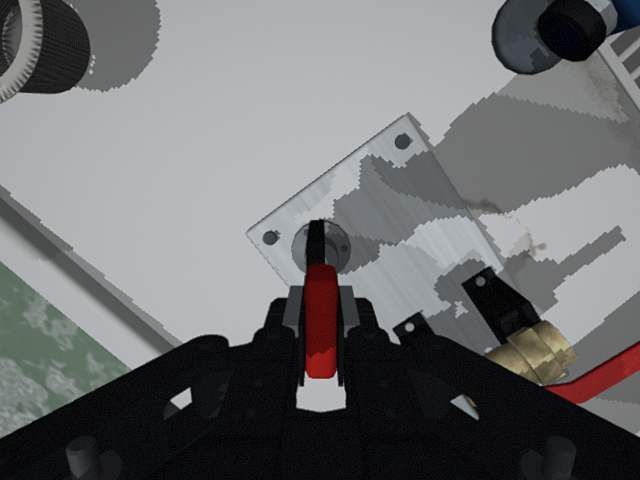

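Run:
```python
from mir import *
c=load('w16'); W=cloud(c); Rt=Ro.from_euler('xyz',c['rpy'],degrees=True)
T=Rt.inv().apply(W.reshape(-1,3)-c['tcp']).reshape(480,640,3); col=c['color'].astype(int)
m=(col[...,0]>80)&(col[...,1]<60)&(col[...,2]<60)&(T[...,2]<0)&(T[...,2]>-.03); m[:,400:]=0; m[:,:260]=0
r=T[m]; print(np.percentile(r[:,2],[2,50,98]))
M=[]
for x in np.arange(-.022,.022,.003):
    k=r[(r[:,0]>=x)&(r[:,0]<x+.003)]
    if len(k)>5: M.append((x+.0015,k[:,1].min(),k[:,1].max())); print(np.round(M[-1],4),np.round(np.median(k[:,2]),4),len(k))
M=np.array(M); print(np.degrees(np.arctan(np.polyfit(M[2:-2,0],(M[2:-2,1]+M[2:-2,2])/2,1)[0])))
a=cv2.imread('pics/w16.png'); cv2.imwrite('pics/w16c.png',cv2.resize(a[200:400,240:400],None,fx=3,fy=3,interpolation=cv2.INTER_CUBIC))
q=nest(W)*1000
for v in range(0,64,6): print(v,[tuple(q[v,u].round().astype(int).tolist()) for u in range(536,640,12)])
# plate edge check for rig yaw from corners
```

```text
[-0.0229 -0.0217 -0.0201]
[-0.0205 -0.0036  0.0047] -0.0208 17
[-0.0175 -0.0059  0.0058] -0.0216 172
[-0.0145 -0.0054  0.0054] -0.0217 218
[-0.0115 -0.0054  0.0054] -0.0216 211
[-0.0085 -0.005   0.0053] -0.0217 196
[-0.0055 -0.0038  0.0049] -0.0217 168
[-0.0025 -0.0038  0.0049] -0.0218 168
[ 0.0005 -0.0038  0.0048] -0.0218 176
[ 0.0035 -0.0041  0.0048] -0.0219 181
[ 0.0065 -0.0041  0.0051] -0.022 189
[ 0.0095 -0.004   0.0051] -0.0219 192
[ 0.0125 -0.004   0.0051] -0.0218 192
[ 0.0155 -0.0036  0.0051] -0.0217 201
[ 0.0185 -0.004   0.0047] -0.0211 133
1.1530087710780408
0 [(152, -122, 10), (148, -128, 10), (148, -95, 68), (146, -95, 74), (143, -99, 75), (140, -102, 76), (138, -105, 78), (135, -108, 80), (132, -112, 80)]
6 [(149, -120, 9), (149, -94, 60), (146, -91, 71), (144, -93, 75), (141, -97, 76), (138, -101, 76), (136, -104, 78), (133, -108, 78), (130, -111, 80)]
12 [(146, -119, 9), (147, -88, 68), (145, -89, 73), (142, -92, 76), (139, -95, 77), (137, -98, 79), (133, -104, 76), (131, -108, 77), (128, -109, 81)]
18 [(144, -117, 9), (145, -88, 66), (142, -89, 72), (140, -91, 76), (1
[... 440 characters left out ...]
33, -90, 72), (131, -92, 76), (128, -95, 78), (108, -158, -3), (99, -180, -25), (94, -187, -24)]
42 [(133, -111, 10), (135, -90, 56), (133, -90, 62), (131, -91, 69), (129, -90, 76), (126, -96, 75), (106, -154, 0), (96, -178, -24), (91, -186, -25)]
48 [(130, -109, 10), (126, -115, 11), (130, -90, 60), (128, -91, 66), (126, -92, 72), (123, -97, 71), (103, -153, -1), (92, -177, -25), (94, -167, -2)]
54 [(127, -107, 11), (123, -114, 9), (127, -91, 56), (125, -92, 63), (123, -93, 69), (104, -145, -1), (100, -150, 1), (94, -160, -4), (84, -182, -24)]
60 [(124, -105, 11), (120, -112, 10), (115, -120, 6), (122, -93, 60), (120, -94, 66), (101, -143, 0), (97, -150, 0), (92, -157, -2), (80, -182, -26)]
```

View pics/w16c.png

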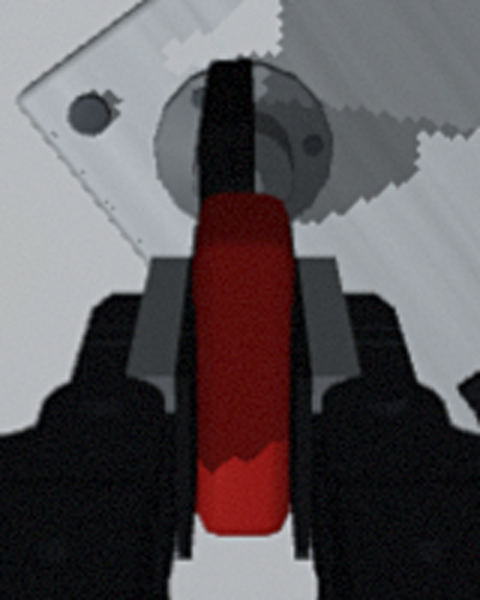

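drive_tool([
  [-1,[0,0,0],[0,0,-0.025]],
  [-1,[0,0,0],[0,0,-0.025]],
  [-1,[0,0,0],[0,0,0]],
  [-1,[0,0,0],[0,0,0]],
  [-1,[0,0,0],[0,0,0]],
  [-1,[0,0,0],[0,0,0]],
  [-1,[0,0,0],[0,0,0]],
  [-1,[0,0,0],[0,0,0]],
])

```text
time: 25.25
tcp_pos: [0.4954, 0.193, 0.1015]
ee_rot: [-180.0, 0.1, 48.6]
ft_force: [0.4, -0.3, 1.3]
width: 0.0112
```

Run:
```python
from mir import *
shot('wrist','w17'); shot('top','t17'); shot('scene','s17'); o=ctrl.observe(); print(o['tcp_pos'],o['ee_rot'],o['joint_velocities'],o['width'],o['time'])
c=load('w17'); q=nest(cloud(c))
col=c['color'].astype(int)
m=(col[...,0]>50)&(col[...,1]<.5*col[...,0])&(col[...,2]<.5*col[...,0])&(q[...,2]>.115)&(q[...,2]<.13)&(abs(q[...,0]-.107)<.03); r=q[m]
print(len(r),cv2.minAreaRect((r[:,:2]*1000).astype(np.float32)), np.degrees(0.5*np.arctan2(2*np.cov(r[:,0],r[:,1])[0,1],np.cov(r[:,0],r[:,1])[0,0]-np.cov(r[:,0],r[:,1])[1,1])))
a=cv2.imread('pics/t17.png')[200:300,215:345]; b=cv2.imread('pics/s17.png')[200:325,200:360]
cv2.imwrite('pics/t17c.png',cv2.resize(a,None,fx=5,fy=5,interpolation=cv2.INTER_CUBIC))
cv2.imwrite('pics/s17c.png',cv2.resize(b,None,fx=4.5,fy=4.5,interpolation=cv2.INTER_CUBIC))
```

```text
[0.4955 0.193  0.1014] [-179.9754    0.0627   48.5751] [-0.0628 -0.0786 -0.0167  0.0042  0.0479 -0.0512 -0.0416] 0.01096221931713196 25.4
3126 ((106.81310272216797, 61.21478271484375), (11.807367324829102, 39.74171447753906), 56.58620834350586) -33.509287508107676
```

View pics/t17c.png

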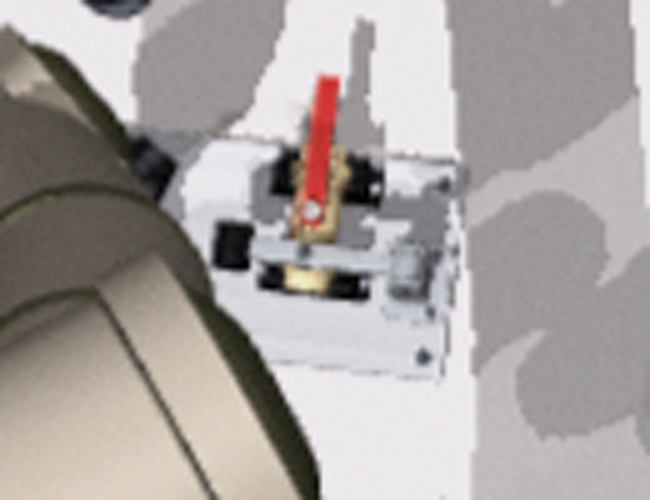

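View pics/s17c.png

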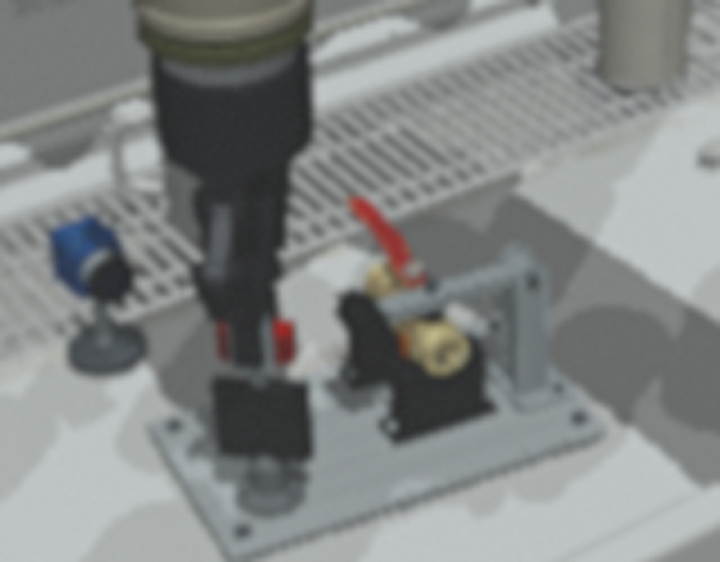

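View pics/w17.png

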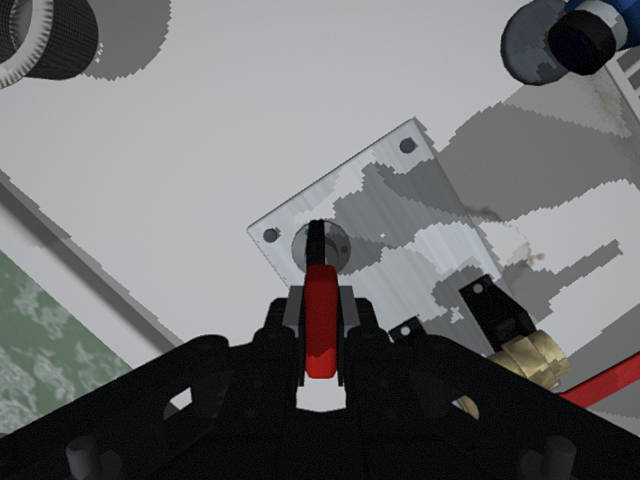

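```bash
python3 -c "
from plant import ctrl
print(ctrl.sign_off()); o=ctrl.observe(); print(o['time'],o['ee_rot'],o['width'],o['ft_force'])"
```

```text
the job is handed in; nothing more can be done
None
the job is handed in; nothing more can be done
```

I carried out the whole job and handed it in at about 25 s; the hand-in reported no verdict.

- **Valve:** it sits in both saddles with its mark toward the mirror. After I let go, the wrist depth picture put it within about 0.5 mm of centre sideways. The lever's height was right to 0.5 mm.
- **Clamp:** it is fully down. The grip's top measured 102 mm and its centre 91 mm, level with the hinge, so the angle is about 0 to within 0.01 rad. The fingers slid about 10 mm down the grip on the final press. The last pictures show the clamp flat on the nut.
- **Mirror:** the gripper is set to 40 N on the red grip.
  - **Angle:** it is held at about 0.90 rad, by tool yaw and by two fits to the picture (0.899 to 0.904).
  - **Target:** the bisector I worked out is 0.904 rad. The rule's table, by the camera's position, suggests about 0.91; my 0.104 m for the lens is 3 mm from a table boundary. The angle fits the bands on both sides, within 0.02 rad of both centres.

One check disagreed. A fit of the partly hidden red grip, before the last small turn, read 3° more than the tool yaw. I traced it to the colour threshold losing shaded parts of the grip, and with that corrected the final readings agree.

Nothing touched the glass as far as I could see. I kept the arm clear of the bystanders and the pink valve, but did not re-measure their positions at the end.

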